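# Pack the lamp gear kit and shut its case

## Robot

A 6-joint arm with a two-finger parallel gripper is mounted at the origin on the work surface. World frame = base frame: x ahead of the robot, y to its left, z up, the work surface at z = 0. Lengths are in m, angles in rad, forces in N, time in s.
With the tool pointing down it reaches from about 0.425 to 0.95 m from the base axis. Payload 3.5 kg.
Tool frame: the origin (TCP) lies between the finger pads; the fingertips stand 25 mm ahead of it and the grasp point (between the pads) lies 6 mm ahead of it (ctrl.finger_overhang is the distance from the TCP to the fingertips, in m); x points along the fingers, y is the direction in which the jaws open and shut, and the axes are right-handed (so a half turn about x gives the same grasp; the last joint's range is limited). The gripper opens to 85 mm and grips with 20 to 120 N. Pads are 22 mm wide; open, the fingers measure 114 mm over their backs; the gripper's body (76 mm by 85 mm) begins 54 mm behind the grasp point. The pads swing forward as they close: fully open they stand 13 mm farther back than shut.
Start: joints at [0.987, 0.286, 1.577, -0, 1.279, -0.15], TCP at [0.284, 0.612, 0.221] pointing down, gripper open.
Joint ranges: [-2.77, 2.77], [-0.9, 2.22], [0.21, 2.48], [-1.53, 4.67], [0.24, 2.81], [-2.84, 2.84]. Speed limits (rad/s): [2.79, 2.79, 3.14, 3.14, 3.14, 3.14].

## Interface

Orientations are given as a unit quaternion [x, y, z, w].
In Python, from plant import ctrl gives the robot as it stands.
- The arm moves only by the tool play_rows, never from a script. Its argument "targets" is a list of rows, each an object with "delta_pos": the shift along the world's x, y, z normalised to -1 to 1, where 1 is 1000 mm, a list of three; "delta_rot": the turn, a rotation vector about the world's x, y, z normalised to -1 to 1, where 1 is pi rad, a list of three; "claw": the finger opening in mm, from 0 to 85.4. In form: [{"delta_pos": [tx, ty, tz], "delta_rot": [wx, wy, wz], "claw": claw}, ...]. A call has 1 to 20 rows; each row is the pose to reach, as a shift and turn from the pose measured when the call began, turning the shorter way round; what a row does not reach only later rows make up. A row lasts 1/12 s, in which the tool goes at most 41.7 mm and 7.16 degrees, less where a joint would pass 70% of its speed; a pose out of reach is approached as far as the arm can. A call with a number of a shift or a turn outside -1 to 1 is refused whole. A call with a gripper value outside its range is refused whole. The fingers move at their own pace and stop on an object; "newtons" is the grip in N (left out, the last holds). Time passes only in rows, so rows that repeat a pose let the fingers close. It gives the time, the measured TCP pose, the force and the opening at its end, in the units of the state.
- ctrl.get_state(): the state, without advancing time (a new reading comes with each control period).
- ctrl.read_camera(name): name is "scene" or "top" or "wrist"; returns the picture (420x560x3 uint8, blue, green, red); there is no depth.
- ctrl.calibration(name): a dict with "fx", "fy", "cx", "cy" (pixels), "camera_from_world" (4x4, takes a point from world to camera coordinates). Camera axes: x right, y down, z forward; pixel columns grow to the right and rows downward; lengths in m; the calibration is good to about 2 mm. A picture is of the moment at which its call begins: read the wrist's pose just before it. calibration takes no time and is no camera call; for the wrist camera it gives the pose at the moment of the call.
- ctrl.sign_off(): hands the job in, once; it reports no verdict.
The state is a dict: "time": time; "qpos": joint angles; "dq": joint speeds; "joint_efforts": joint torques, N m; "eef_pos": TCP position; "tcp_rot": TCP orientation; "contact_force": force on the tool from outside, world axes, zero at the start; "wrist_torque": the same for the moment, N m; "opening": opening from 0.0 (shut) to 1.0 (fully open).
Only numpy, scipy, OpenCV 4.12 (cv2) and the standard library are available. Lean on these libraries where they do the work, as an engineer would, in place of code of your own. Each camera call takes 0.05 s, during which the arm holds its last target. There are 200 camera calls.

## Task

Pack the gear for one lamp into the open wooden case: stand the small capacitor in the round pocket, the square lampholder in the square pocket and the short driver in the long pocket, each upright on the pocket's floor, then lower the lid until it is fully shut. The big capacitor and the long driver are for another lamp: leave them where they lie.

Things in the scene. Friction and masses are not known exactly. Their poses are not given: they have to be found in the camera images.
- case: brown wooden case fixed to the bench, outside 132 (x) x 292 (y) x 62 mm high, walls and floor 6 mm; origin centre of its underside. Its +x is the hinge side, away from the robot; the three inserts lie side by side in it along its y, 86 mm apart, in any order. The lid's hinge line runs along y, 66 mm to +x of the origin and 62 mm above it
- lid (a joint): angle of the case's lid, rad: 0 shut, 1.9 fully open, leaning back past upright. Wooden board 132 x 292 x 8 mm; its inner face lies on the hinge line. Starts open (1.6 to 1.85); the stiff hinge holds any angle, 2 to 4 N near the free edge moves it. A black knob 28 mm wide stands 43 mm out of its outer face (top when shut), midway along y, 102 mm from the hinge
- insert_round: pale pine insert block lying flat in the case, 116 (x) x 84 (y) x 14 mm high; origin centre of its underside, 6 mm above the bench, axes as the case's. In its top centre a round pocket, 50 mm across and 10 mm deep, with a thin grey floor (the floor is 4 mm above the origin)
- insert_square: pale pine insert block lying flat in the case, 116 (x) x 84 (y) x 14 mm high; origin centre of its underside, 6 mm above the bench, axes as the case's. In its top centre a square pocket, 52 x 52 mm and 10 mm deep, with a thin grey floor (the floor is 4 mm above the origin)
- insert_slot: pale pine insert block lying flat in the case, 116 (x) x 84 (y) x 14 mm high; origin centre of its underside, 6 mm above the bench, axes as the case's. In its top centre a long pocket, 80 mm along x, 46 mm along y and 10 mm deep, with a thin grey floor (the floor is 4 mm above the origin)
- capacitor: the small capacitor: an upright aluminium can 32 mm across, 38 mm high, with two flat brass tabs to 44 mm; about 70 g; origin centre of its underside, z up
- lampholder: square white ceramic lampholder with a dark round mouth on top, 34 x 34 x 36 mm high; about 80 g; origin centre of its underside, z up, x and y along its sides
- driver: the short driver: white plastic block 64 (x) x 30 (y) x 32 mm high with black terminals at both ends of its top; about 90 g; origin centre of its underside, z up, x along its length
- capacitor_big: the big capacitor, not wanted: like the small one but 56 mm across; 44 mm high with its tabs; origin centre of its underside
- driver_long: the long driver, not wanted: like the short one but 92 (x) x 40 (y) x 32 mm high; origin centre of its underside, x along its length
Mind the look-alikes: they are no part of the job. Leave any turquoise look-alike of the capacitor alone. Leave any pink look-alike of the lampholder alone.

How it is judged:
By the outcome, as a careful person would: the job done as asked, in the order asked, and still so for the second after the job is handed in, with the robot touching nothing.
It also fails if it takes over 120 s, if anything falls off the work surface, if the arm or the gripper's body presses on something with over 40 N, if the wrist force passes 120 N, or if a joint passes its speed limit or range.

## Working session

There is one attempt and no reset: what is moved stays moved. The work goes in short steps, Python scripts to look and compute and a tool call to move; the robot and the scene stay as the last step left them, time stands still between calls to the robot, and variables do not carry over. Pictures are saved under pics/ and viewed, about 12 in all and at most 16, crops included, and the job is handed in when it is done.

Besides the shell and the picture viewer there is one more tool, called after "Request:" as name([rows], argument=value, ...), one row to a line, values as JSON. play_rows: Moves the arm, as the interface text tells. Its arguments: {"type":"object","properties":{"targets":{"type":"array"},"newtons":{"type":"number"}},"required":["targets"]}

```bash
mkdir -p pics
cat > h.py <<'E'
import numpy as np, cv2
from plant import ctrl
def shot(n,fn):
    c=ctrl.calibration(n); im=ctrl.read_camera(n).copy(); cv2.imwrite('pics/'+fn,im); np.save('pics/'+fn+'.npy',np.array([c['fx'],c['fy'],c['cx'],c['cy'],*np.array(c['camera_from_world']).ravel()])); return im
def cal(fn):
    a=np.load('pics/'+fn+'.npy'); return a[:4],a[4:].reshape(4,4)
def ray(fn,uv,z):
    k,T=cal(fn); d=np.array([(uv[0]-k[2])/k[0],(uv[1]-k[3])/k[1],1]); R=T[:3,:3]; o=-R.T@T[:3,3]; d=R.T@d
    return o+d*(z-o[2])/d[2]
def proj(fn,p):
    k,T=cal(fn); q=T[:3,:3]@np.array(p)+T[:3,3]; return q[0]/q[2]*k[0]+k[2],q[1]/q[2]*k[1]+k[3]
E
python3 - <<'E'
from h import *
print(ctrl.get_state())
a=shot('scene','s0.png'); b=shot('top','t0.png')
for n in('scene','top'):
    c=ctrl.calibration(n); T=np.array(c['camera_from_world']); print(n,c['fx'],-T[:3,:3].T@T[:3,3],T[2,:3])
E
```

```text
{'time': 0.0, 'qpos': array([ 9.87024487e-01,  2.87172356e-01,  1.57816101e+00,  6.30849105e-06,
        1.27859468e+00, -1.50015373e-01]), 'dq': array([ 1.62277033e-03,  2.31815378e-05,  1.00384466e-03,  4.59090078e-04,
       -6.84587714e-04, -3.12110995e-04]), 'joint_efforts': array([ 1.31548088e-03, -4.05969322e+01, -2.92635065e+01, -8.80848052e-05,
        5.53212507e-03,  6.02139778e-06]), 'eef_pos': array([0.28329705, 0.6119321 , 0.2197514 ]), 'tcp_rot': array([ 0.15138724,  0.69083964, -0.15292717,  0.69024328]), 'contact_force': array([-0.08279973,  0.22701331,  0.22082503]), 'wrist_torque': array([ 0.01984103, -0.03948757, -0.00498721]), 'opening': 0.9960879703235386}
scene 457.43799290748905 [ 0.58909193 -0.70661946  0.90251678] [-0.10705278  0.58608822 -0.80314401]
top 384.38150162531446 [ 0.40737238 -0.07741313  1.08939759] [ 0.04643674 -0.02293657 -0.99865787]
```

View pics/t0.png

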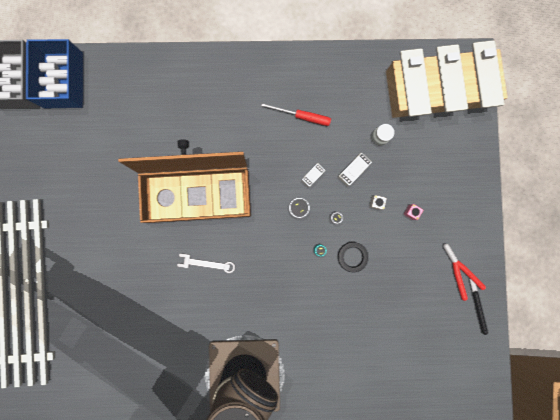

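View pics/s0.png

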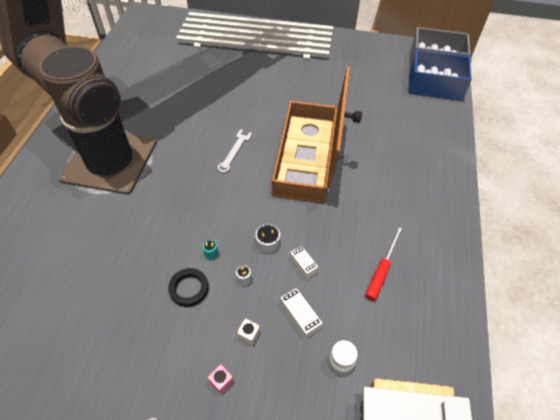

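Top view, +x up and +y left. 
Capacitor candidates: small can (337,218), big can (300,208), turquoise can (320,250) and a white jar (384,133). 
Lampholder candidates: white (379,202) and pink (414,212). 
Driver candidates: short (314,175) and long (356,169). 
I choose (337,218), (379,202) and (314,175). The case is at about (195,197), with pockets in the order round, square, slot from left (+y) to right.

Run:
```python
from h import *
im=cv2.imread('pics/t0.png')
for n,uv,z in [('cap',(337,218),.04),('lamp',(379,202),.036),('drv',(314,175),.032),('long',(356,169),.032),('big',(300,208),.04),('turq',(320,250),.04),('pink',(414,212),.036),('round',(166,198),.01),('sq',(197,196),.01),('slot',(228,194),.01),('c00',(144,221),.062),('c10',(250,215),.062),('knob',(183,145),.2)]:
    print(n,ray('t0.png',uv,z).round(3))
c=im[140:270,110:430]; cv2.imwrite('pics/c0.png',cv2.resize(c,(800,325),interpolation=cv2.INTER_CUBIC))
hsv=cv2.cvtColor(im,cv2.COLOR_BGR2HSV)
m=((hsv[...,2]>170)&(hsv[...,1]<40)).astype(np.uint8)
m[:, :290]=0
cs,_=cv2.findContours(m,cv2.RETR_EXTERNAL,cv2.CHAIN_APPROX_NONE)
for k in cs:
    if 20<cv2.contourArea(k)<900: print(cv2.minAreaRect(k))
```

```text
cap [ 0.427 -0.265  0.04 ]
lamp [ 0.468 -0.384  0.036]
drv [ 0.547 -0.206  0.032]
long [ 0.562 -0.324  0.032]
big [ 0.456 -0.165  0.04 ]
turq [ 0.34  -0.216  0.04 ]
pink [ 0.439 -0.48   0.036]
round [0.494 0.208 0.01 ]
sq [0.497 0.121 0.01 ]
slot [0.501 0.034 0.01 ]
c00 [0.429 0.252 0.062]
c10 [ 0.439 -0.029  0.062]
knob [0.601 0.117 0.2  ]
((473.35296630859375, 284.91180419921875), (11.156637191772461, 4.123106002807617), 75.96376037597656)
((450.5505676269531, 252.78091430664062), (19.71596336364746, 4.76999044418335), 57.9946174621582)
((379.02947998046875, 201.88238525390625), (12.611852645874023, 11.884244918823242), 14.03624439239502)
((313.2500305175781, 174.25001525878906), (10.60660171508789, 22.62741470336914), 45.0)
((354.99346923828125, 168.77163696289062), (14.701821327209473, 32.55403518676758), 43.36342239379883)
((385.5, 132.0), (16.0, 17.0), 90.0)
```

View pics/c0.png

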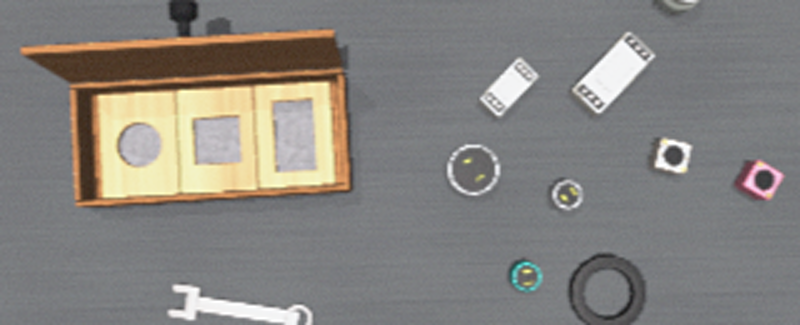

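The crop confirms it: the aluminium small can, the white square lampholder and the short driver are all clear of their look-alikes. Next I fly to a hover over the case to look with the wrist camera.

```bash
cat >> h.py <<'E'
from scipy.spatial.transform import Rotation as Ro
def st():
    s=ctrl.get_state(); R=Ro.from_quat(s['tcp_rot']).as_matrix(); y=R[:,1]
    print('t %.2f'%s['time'],'pos',s['eef_pos'].round(4),'x',R[:,0].round(3),'yaw_y %.2f'%np.degrees(np.arctan2(y[1],y[0])),'F',s['contact_force'].round(1),'open %.1f'%(s['opening']*85.4),'q',s['qpos'].round(2)); return s
E
python3 -c "
from h import *
st(); print(ctrl.finger_overhang)
T=np.array(ctrl.calibration('wrist')['camera_from_world']); s=ctrl.get_state(); o=-T[:3,:3].T@T[:3,3]; print(o, Ro.from_quat(s['tcp_rot']).inv().apply(o-s['eef_pos']), T[2,:3], ctrl.calibration('wrist')['fx'])"
```

```text
t 0.10 pos [0.2833 0.612  0.2198] x [-0.001 -0.002 -1.   ] yaw_y 65.15 F [-0.5 -0.2 -0.8] open 85.5 q [ 0.99  0.29  1.58  0.    1.28 -0.15]
0.025
[0.20930661 0.64657478 0.37400257] [-1.54138461e-01 -5.00326408e-05 -8.17544678e-02] [ 0.28782181 -0.13653862 -0.94790074] 294.37636046032867
```

Request:
play_rows([
  {"delta_pos": [0.157, -0.492, 0.08], "delta_rot": [0, 0, 0.151], "claw": 85},
  {"delta_pos": [0.157, -0.492, 0.08], "delta_rot": [0, 0, 0.151], "claw": 85},
  {"delta_pos": [0.157, -0.492, 0.08], "delta_rot": [0, 0, 0.151], "claw": 85},
  {"delta_pos": [0.157, -0.492, 0.08], "delta_rot": [0, 0, 0.151], "claw": 85},
  {"delta_pos": [0.157, -0.492, 0.08], "delta_rot": [0, 0, 0.151], "claw": 85},
  {"delta_pos": [0.157, -0.492, 0.08], "delta_rot": [0, 0, 0.151], "claw": 85},
  {"delta_pos": [0.157, -0.492, 0.08], "delta_rot": [0, 0, 0.151], "claw": 85},
  {"delta_pos": [0.157, -0.492, 0.08], "delta_rot": [0, 0, 0.151], "claw": 85},
  {"delta_pos": [0.157, -0.492, 0.08], "delta_rot": [0, 0, 0.151], "claw": 85},
  {"delta_pos": [0.157, -0.492, 0.08], "delta_rot": [0, 0, 0.151], "claw": 85},
  {"delta_pos": [0.157, -0.492, 0.08], "delta_rot": [0, 0, 0.151], "claw": 85},
  {"delta_pos": [0.157, -0.492, 0.08], "delta_rot": [0, 0, 0.151], "claw": 85},
  {"delta_pos": [0.157, -0.492, 0.08], "delta_rot": [0, 0, 0.151], "claw": 85},
  {"delta_pos": [0.157, -0.492, 0.08], "delta_rot": [0, 0, 0.151], "claw": 85},
  {"delta_pos": [0.157, -0.492, 0.08], "delta_rot": [0, 0, 0.151], "claw": 85},
  {"delta_pos": [0.157, -0.492, 0.08], "delta_rot": [0, 0, 0.151], "claw": 85},
])

```text
time: 1.43
eef_pos: [0.4399, 0.1203, 0.2992]
tcp_rot: [-0.015, 0.707, 0.014, 0.706]
contact_force: [0.5, -0.4, -1.0]
opening: 0.995
```

```bash
python3 -c "
from h import *
st(); shot('wrist','w1.png')"
```

```text
t 1.43 pos [0.4399 0.1203 0.2992] x [-0.001 -0.002 -1.   ] yaw_y 92.32 F [ 0.5 -0.4 -1. ] open 85.0 q [ 0.04 -0.27  1.99 -0.    1.42 -1.57]
```

View pics/w1.png

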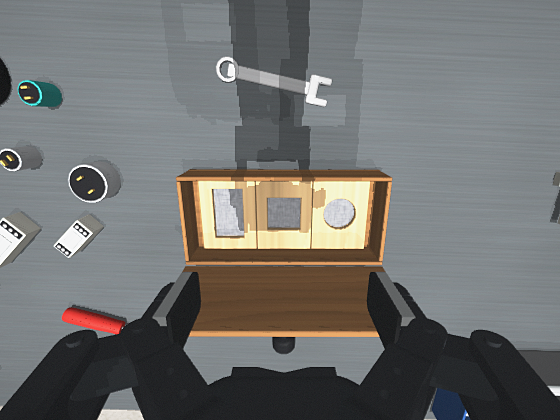

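The wrist view shows the case the other way up (robot side at top). The slot is at (229,213), the square at (284,213) and the round pocket at (339,213). The short driver is at (78,237).

Run:
```python
from h import *
im=cv2.imread('pics/w1.png'); hsv=cv2.cvtColor(im,cv2.COLOR_BGR2HSV)
f='w1.png'
m=(hsv[...,1]<50).astype(np.uint8); m[:182]=0;m[248:]=0;m[:,:203]=0;m[:,365:]=0
cs,_=cv2.findContours(m,cv2.RETR_EXTERNAL,cv2.CHAIN_APPROX_NONE)
for k in cs:
    if cv2.contourArea(k)>200:
        x,y,w,h=cv2.boundingRect(k); r=cv2.minAreaRect(k); print((x,y,w,h),r,ray(f,r[0],.010).round(4),[ray(f,p,.010).round(4)[:2].tolist() for p in cv2.boxPoints(r)])
# case rim front edge outer corners: brown mask extents
b=((hsv[...,1]>110)&(hsv[...,2]>50)).astype(np.uint8)
for u in (200,280,370): print(u,np.where(b[140:200,u])[0][:3]+140)
for v in (172,176,180,190): c=np.where(b[v])[0]; print(v,c.min(),c.max())
for uv in ((178,178),(391,177),(177.5,171),(391,169.5)): print(uv,ray(f,uv,.062).round(4))
w=((hsv[...,2]>165)&(hsv[...,1]<50)).astype(np.uint8); w=w[:, :150]
cs,_=cv2.findContours(w,cv2.RETR_EXTERNAL,cv2.CHAIN_APPROX_NONE)
for k in cs:
    if cv2.contourArea(k)>60: r=cv2.minAreaRect(k); print('white',r,[ray(f,p,.032).round(4)[:2].tolist() for p in cv2.boxPoints(r)])
cv2.imwrite('pics/c1.png',np.hstack([cv2.resize(im[160:275,170:400],(460,230)),cv2.resize(im[190:275,0:150],(300,230))]))
```

```text
(267, 198, 34, 30) ((283.5, 212.5), (29.0, 33.0), 90.0) [0.5019 0.1219 0.01  ] [[0.4792, 0.0952], [0.4772, 0.1466], [0.5254, 0.1494], [0.5275, 0.0963]]
(213, 189, 31, 47) ((228.2495574951172, 211.98959350585938), (47.20903778076172, 28.80833625793457), 87.61405944824219) [0.5046 0.0344 0.01  ] [[0.4682, 0.0114], [0.4645, 0.0558], [0.5429, 0.0586], [0.5469, 0.0118]]
(313, 182, 52, 52) ((338.5, 207.5), (51.0, 51.0), 90.0) [0.4902 0.208  0.01  ] [[0.4511, 0.165], [0.4479, 0.2429], [0.5315, 0.2535], [0.5349, 0.171]]
(203, 182, 24, 51) ((214.5, 207.0), (50.0, 23.0), 90.0) [0.4972 0.0129 0.01  ] [[0.4578, -0.0033], [0.4564, 0.0319], [0.5389, 0.0301], [0.5404, -0.0072]]
200 [170 171 172]
280 [170 171 172]
370 [170 171 172]
172 186 381
176 80 388
180 77 391
190 90 390
(178, 178) [ 0.442  -0.0226  0.062 ]
(391, 177) [0.4292 0.2635 0.062 ]
(177.5, 171) [ 0.4326 -0.0225  0.062 ]
(391, 169.5) [0.4192 0.262  0.062 ]
white ((120.0, 414.0), (10.0, 46.0), 90.0) [[0.9098, -0.2241], [0.906, -0.1347], [0.9327, -0.1377], [0.9366, -0.2284]]
white ((72.43395233154297, 238.9811248779297), (21.131752014160156, 36.73484802246094), 42.51044845581055) [[0.5635, -0.2383], [0.5167, -0.1912], [0.5392, -0.1714], [0.5876, -0.2187]]
white ((2.057523727416992, 239.8628387451172), (29.256420135498047, 39.0399169921875), 41.18592834472656) [[0.5675, -0.3544], [0.5167, -0.3013], [0.5472, -0.2754], [0.6002, -0.3288]]
white ((87.25000762939453, 183.25001525878906), (41.719295501708984, 33.941123962402344), 45.0) [[0.459, -0.2046], [0.4228, -0.1636], [0.4641, -0.1279], [0.5026, -0.1692]]
```

Request:
play_rows([
  {"delta_pos": [0.0, -0.39, -0.06], "delta_rot": [0, 0, 0], "claw": 85},
  {"delta_pos": [0.0, -0.39, -0.06], "delta_rot": [0, 0, 0], "claw": 85},
  {"delta_pos": [0.0, -0.39, -0.06], "delta_rot": [0, 0, 0], "claw": 85},
  {"delta_pos": [0.0, -0.39, -0.06], "delta_rot": [0, 0, 0], "claw": 85},
  {"delta_pos": [0.0, -0.39, -0.06], "delta_rot": [0, 0, 0], "claw": 85},
  {"delta_pos": [0.0, -0.39, -0.06], "delta_rot": [0, 0, 0], "claw": 85},
  {"delta_pos": [0.0, -0.39, -0.06], "delta_rot": [0, 0, 0], "claw": 85},
  {"delta_pos": [0.0, -0.39, -0.06], "delta_rot": [0, 0, 0], "claw": 85},
  {"delta_pos": [0.0, -0.39, -0.06], "delta_rot": [0, 0, 0], "claw": 85},
  {"delta_pos": [0.0, -0.39, -0.06], "delta_rot": [0, 0, 0], "claw": 85},
  {"delta_pos": [0.0, -0.39, -0.06], "delta_rot": [0, 0, 0], "claw": 85},
  {"delta_pos": [0.0, -0.39, -0.06], "delta_rot": [0, 0, 0], "claw": 85},
  {"delta_pos": [0.0, -0.39, -0.06], "delta_rot": [0, 0, 0], "claw": 85},
])

```text
time: 2.57
eef_pos: [0.4402, -0.2676, 0.239]
tcp_rot: [-0.016, 0.708, 0.015, 0.706]
contact_force: [-0.5, 0.4, -0.1]
opening: 0.995
```

```bash
python3 -c "
from h import *
st(); shot('wrist','w2.png')"
```

```text
t 2.57 pos [ 0.4402 -0.2676  0.239 ] x [-0.002 -0.001 -1.   ] yaw_y 92.49 F [-0.5  0.4 -0.1] open 85.0 q [-0.74 -0.08  1.94 -0.    1.28 -2.36]
```

View pics/w2.png

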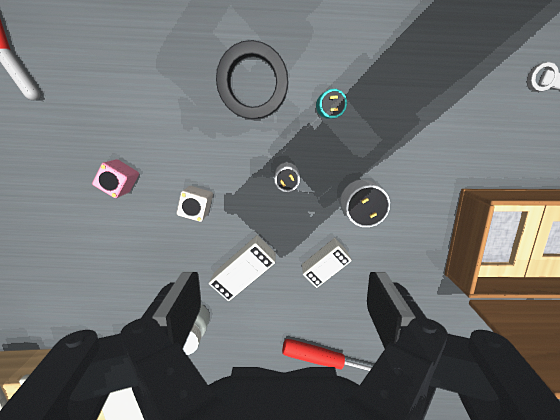

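The wrist view shows the small can at (287,178), lampholder top at (193,206), short driver at (327,263). Their neighbours are the pink holder (115,180), the turquoise can (333,103), the big can (366,205) and the long driver (242,270).

Run:
```python
from h import *
im=cv2.imread('pics/w2.png'); hsv=cv2.cvtColor(im,cv2.COLOR_BGR2HSV); f='w2.png'
for thr in (200,225):
  w=((hsv[...,2]>thr)&(hsv[...,1]<40)).astype(np.uint8)
  cs,_=cv2.findContours(w,cv2.RETR_EXTERNAL,cv2.CHAIN_APPROX_NONE)
  for k in cs:
    c=cv2.boundingRect(k); 
    if cv2.contourArea(k)>60 and 150<c[0]<400 and 150<c[1]<310:
        r=cv2.minAreaRect(k); z=.038 if c[1]<190 and c[0]>250 else .036 if c[0]<205 else .032
        P=np.array([ray(f,p,z)[:2] for p in cv2.boxPoints(r)]); e=P-np.roll(P,1,0)
        print(thr,c,np.array(r[0]).round(1),'ctr',P.mean(0).round(4),'sides',np.linalg.norm(e,axis=1).round(4),'ang',np.degrees(np.arctan2(e[:,1],e[:,0])).round(1)[:2])
cv2.imwrite('pics/c2.png',cv2.resize(im[150:300,160:400],(800,500),interpolation=cv2.INTER_CUBIC))
```

```text
200 (303, 246, 49, 42) [327.  266.9] ctr [ 0.5519 -0.2039] sides [0.031  0.0644 0.0298 0.0658] ang [-141.4  135.1]
200 (209, 243, 66, 58) [241.2 272.7] ctr [ 0.5665 -0.322 ] sides [0.0423 0.094  0.0399 0.0967] ang [-143.7  134.6]
200 (177, 191, 30, 31) [191.3 205.9] ctr [ 0.4707 -0.3837] sides [0.0348 0.0334 0.0339 0.0337] ang [-104.8  161.2]
200 (347, 186, 43, 41) [369.1 207.6] ctr [ 0.4631 -0.1592] sides [0.0511 0.0542 0.0493 0.0559] ang [-133.7  138.8]
225 (303, 246, 48, 42) [326.9 267. ] ctr [ 0.552 -0.204] sides [0.0305 0.0642 0.0294 0.0655] ang [-141.4  135.1]
225 (209, 244, 66, 57) [241.3 272.7] ctr [ 0.5666 -0.322 ] sides [0.0418 0.094  0.0395 0.0967] ang [-143.7  134.7]
225 (177, 191, 30, 31) [191.3 206.1] ctr [ 0.4709 -0.3837] sides [0.0346 0.0331 0.0337 0.0333] ang [-104.8  161.2]
```

View pics/c2.png

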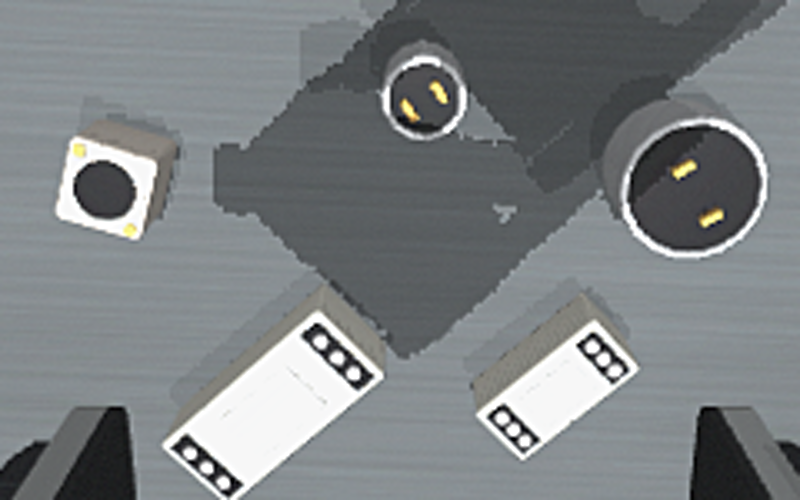

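Run:
```python
from h import *
f='w2.png'
def g(C,z):
    P=np.array([ray(f,(160+x/3.3333,150+y/3.3333),z)[:2] for x,y in C]); e=np.roll(P,-1,0)-P
    print(P.mean(0).round(4),np.linalg.norm(e,axis=1).round(3),np.degrees(np.arctan2(e[:,1],e[:,0])).round(1))
g([(477,410),(597,320),(639,370),(523,460)],.032)
g([(75,135),(158,158),(137,240),(57,213)],.036)
print(ray(f,(287.5,178.8),.038))
```

```text
[ 0.5519 -0.2028] [0.063 0.029 0.062 0.031] [ 133.2   42.1  -44.9 -137.6]
[ 0.4707 -0.3828] [0.032 0.035 0.032 0.032] [  76.1  -15.8 -107.8  164. ]
[ 0.43011303 -0.26363543  0.038     ]
```

Request:
play_rows([
  {"delta_pos": [-0.01, 0.004, -0.04], "delta_rot": [0, 0, 0], "claw": 70},
  {"delta_pos": [-0.01, 0.004, -0.08], "delta_rot": [0, 0, 0], "claw": 70},
  {"delta_pos": [-0.01, 0.004, -0.12], "delta_rot": [0, 0, 0], "claw": 70},
  {"delta_pos": [-0.01, 0.004, -0.15], "delta_rot": [0, 0, 0], "claw": 70},
  {"delta_pos": [-0.01, 0.004, -0.18], "delta_rot": [0, 0, 0], "claw": 70},
  {"delta_pos": [-0.01, 0.004, -0.2], "delta_rot": [0, 0, 0], "claw": 70},
  {"delta_pos": [-0.01, 0.004, -0.2], "delta_rot": [0, 0, 0], "claw": 70},
  {"delta_pos": [-0.01, 0.004, -0.2], "delta_rot": [0, 0, 0], "claw": 20},
  {"delta_pos": [-0.01, 0.004, -0.2], "delta_rot": [0, 0, 0], "claw": 20},
  {"delta_pos": [-0.01, 0.004, -0.2], "delta_rot": [0, 0, 0], "claw": 20},
  {"delta_pos": [-0.01, 0.004, -0.2], "delta_rot": [0, 0, 0], "claw": 20},
  {"delta_pos": [-0.01, 0.004, -0.2], "delta_rot": [0, 0, 0], "claw": 20},
  {"delta_pos": [-0.01, 0.004, -0.2], "delta_rot": [0, 0, 0], "claw": 20},
  {"delta_pos": [-0.01, 0.004, -0.2], "delta_rot": [0, 0, 0], "claw": 20},
], newtons=40)

```text
time: 3.78
eef_pos: [0.4305, -0.2638, 0.0398]
tcp_rot: [-0.016, 0.707, 0.015, 0.707]
contact_force: [0.1, 0.5, 0.3]
opening: 0.237
```

```bash
python3 -c "
from h import *
st(); im=shot('wrist','w3.png'); cv2.imwrite('pics/c3.png',im[120:420,120:440])"
```

```text
t 3.78 pos [ 0.4305 -0.2638  0.0398] x [-0.001 -0.002 -1.   ] yaw_y 92.52 F [0.1 0.5 0.3] open 20.2 q [-0.75  0.15  2.11 -0.    0.88 -2.36]
```

View pics/c3.png

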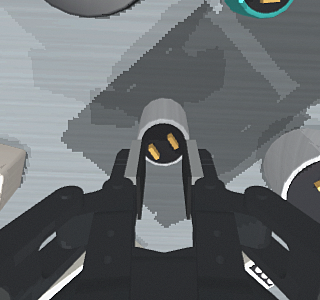

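The fingers closed to 20 mm, so they missed: the can stands ahead of them on the robot side (top at about (283,262)). I'll check where it is and whether the calibration is off before trying again.

Run:
```python
from h import *
f='w3.png'
print(ray(f,(283,262),.038),proj(f,(.4305,-.2638,.034)),proj(f,(.4305,-.2638,.015)))
im=cv2.imread('pics/w3.png'); cv2.imwrite('pics/c3b.png',cv2.resize(im[200:320,220:350],(780,720)) [:600])
shot('top','t3.png'); print([ray('t3.png',(337,218),.038)])
```

```text
[ 0.43021457 -0.26426198  0.038     ] (np.float64(283.77353291403546), np.float64(259.3522403859828)) (np.float64(283.82649903433264), np.float64(246.21546478481696))
[array([ 0.42670598, -0.26582832,  0.038     ])]
```

View pics/c3b.png

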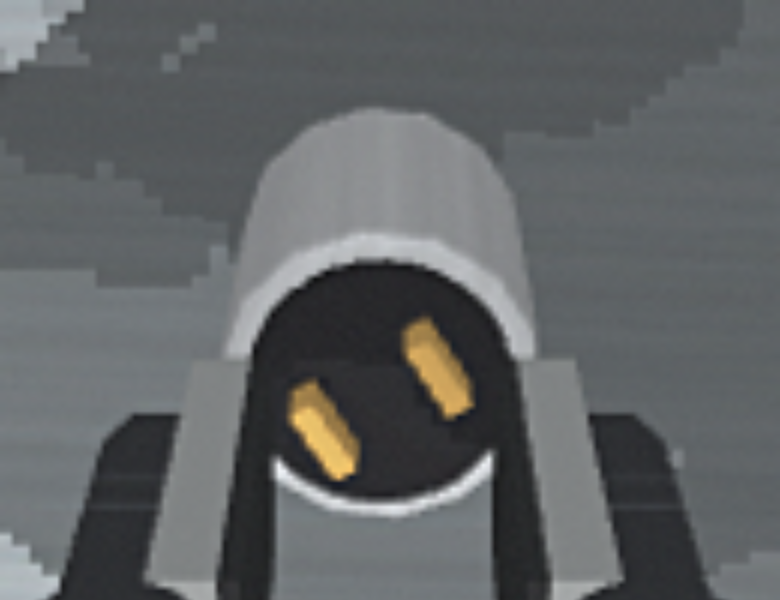

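Run:
```python
from h import *
f='w3.png'
for h in (10,16):
  for z in (.015,.028,.04,.06):
    print(h,z,[tuple(((np.array(proj(f,(.4305+dx,-.2638+s*h/1000,z)))-[220,200])*6).round().astype(int)) for dx in(-.011,.011) for s in (-1,1)])
print('can rim',[tuple(((np.array(proj(f,(.4305+16e-3*np.cos(a),-.2638+16e-3*np.sin(a),.038)))-[220,200])*6).round().astype(int)) for a in np.arange(4)*np.pi/2])
```

```text
10 0.015 [(np.int64(295), np.int64(181)), (np.int64(479), np.int64(189)), (np.int64(290), np.int64(363)), (np.int64(467), np.int64(370))]
10 0.028 [(np.int64(289), np.int64(228)), (np.int64(485), np.int64(236)), (np.int64(284), np.int64(420)), (np.int64(473), np.int64(427))]
10 0.04 [(np.int64(283), np.int64(277)), (np.int64(492), np.int64(286)), (np.int64(277), np.int64(480)), (np.int64(478), np.int64(487))]
10 0.06 [(np.int64(270), np.int64(376)), (np.int64(506), np.int64(385)), (np.int64(264), np.int64(598)), (np.int64(489), np.int64(607))]
16 0.015 [(np.int64(240), np.int64(179)), (np.int64(534), np.int64(191)), (np.int64(237), np.int64(361)), (np.int64(520), np.int64(372))]
16 0.028 [(np.int64(230), np.int64(225)), (np.int64(544), np.int64(238)), (np.int64(227), np.int64(418)), (np.int64(529), np.int64(430))]
16 0.04 [(np.int64(220), np.int64(274)), (np.int64(555), np.int64(288)), (np.int64(217), np.int64(477)), (np.int64(538), np.int64(490))]
16 0.06 [(np.int64(199), np.int64(373)), (np.int64(576), np.int64(388)), (np.int64(196), np.int64(596)), (np.int64(557), np.int64(610))]
can rim [(np.int64(376), np.int64(516)), (np.int64(545), np.int64(381)), (np.int64(390), np.int64(225)), (np.int64(220), np.int64(368))]
```

Run:
```python
from h import *
im=shot('scene','s3.png')
u,v=map(int,proj('s3.png',(.43,-.264,.04))); print(u,v)
for p in [(.4305,-.2638,.0398),(.4305,-.2638,.015),(.4305,-.2638,.1)]: print(proj('s3.png',p))
a=cv2.resize(im[v-60:v+40,u-50:u+50],(600,600),interpolation=cv2.INTER_CUBIC)
cv2.imwrite('pics/c4.png',a); print(u-50,v-60)
```

```text
243 271
(np.float64(243.76038631917586), np.float64(271.0374202178857))
(np.float64(244.35134533834858), np.float64(276.5435877147763))
(np.float64(242.21955643781587), np.float64(256.68098070900203))
193 211
```

View pics/c4.png

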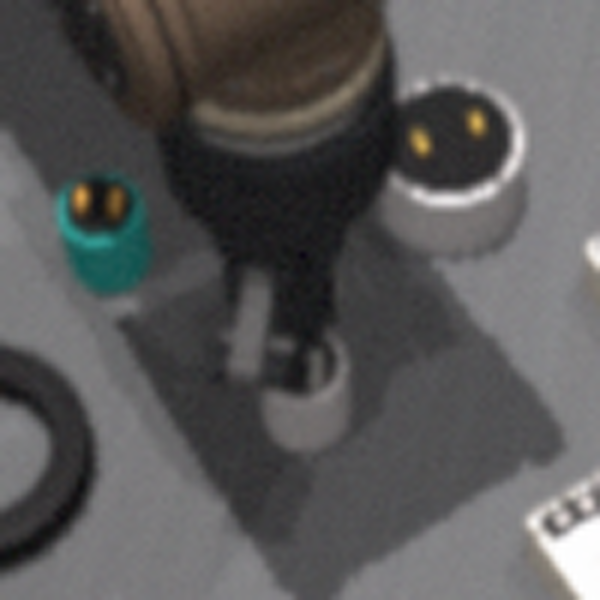

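The picture shows the fingertips above the can top, so they end well short of the stated overhang. The open-finger pixels in w2 also put the tips behind the TCP. I'll open the gripper, go down 12 mm and check the force and the picture.

Request:
play_rows([
  {"delta_pos": [0, 0, 0], "delta_rot": [0, 0, 0], "claw": 60},
  {"delta_pos": [0, 0, 0], "delta_rot": [0, 0, 0], "claw": 60},
  {"delta_pos": [0, 0, 0], "delta_rot": [0, 0, 0], "claw": 60},
  {"delta_pos": [0, 0, 0], "delta_rot": [0, 0, 0], "claw": 60},
  {"delta_pos": [0, 0, -0.004], "delta_rot": [0, 0, 0], "claw": 60},
  {"delta_pos": [0, 0, -0.008], "delta_rot": [0, 0, 0], "claw": 60},
  {"delta_pos": [0, 0, -0.012], "delta_rot": [0, 0, 0], "claw": 60},
  {"delta_pos": [0, 0, -0.012], "delta_rot": [0, 0, 0], "claw": 60},
])

```text
time: 4.6
eef_pos: [0.4295, -0.2629, 0.0261]
tcp_rot: [-0.015, 0.708, 0.016, 0.706]
contact_force: [-0.4, 0.5, -0.2]
opening: 0.706
```

```bash
python3 -c "
from h import *
st(); im=shot('wrist','w4.png'); cv2.imwrite('pics/c5.png',cv2.resize(im[180:330,180:390],(800,571)))
s=shot('scene','s4.png')"
```

```text
t 4.60 pos [ 0.4295 -0.2629  0.0261] x [-0.003  0.    -1.   ] yaw_y 92.51 F [-0.4  0.5 -0.2] open 60.3 q [-0.75  0.17  2.11 -0.    0.86 -2.36]
```

View pics/c5.png

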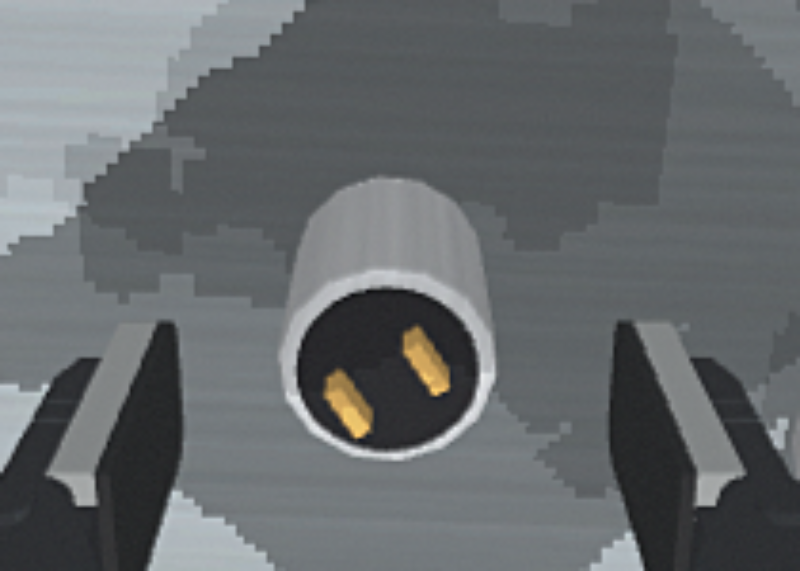

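Request:
play_rows([
  {"delta_pos": [0, 0, -0.003], "delta_rot": [0, 0, 0], "claw": 60},
  {"delta_pos": [0, 0, -0.006], "delta_rot": [0, 0, 0], "claw": 60},
  {"delta_pos": [0, 0, -0.006], "delta_rot": [0, 0, 0], "claw": 60},
])

```text
time: 4.95
eef_pos: [0.4296, -0.263, 0.0201]
tcp_rot: [-0.015, 0.708, 0.016, 0.706]
contact_force: [0.2, 0.1, 0.0]
opening: 0.7
```

```bash
python3 -c "
from h import *
st(); im=shot('scene','s5.png'); u,v=map(int,proj('s5.png',(.43,-.264,.04)));print(u,v); cv2.imwrite('pics/c6.png',cv2.resize(im[v-40:v+30,u-35:u+35],(700,700),interpolation=cv2.INTER_CUBIC)[:600])
for y in (-.045,-.03,0,.03):
  print(y,[((np.array(proj('s5.png',(.43,-.263+y,z)))-[u-35,v-40])*10).round() for z in (0,.02,.04)])"
```

```text
t 4.95 pos [ 0.4296 -0.263   0.0201] x [-0.003  0.    -1.   ] yaw_y 92.51 F [0.2 0.1 0. ] open 59.8 q [-0.75  0.18  2.12 -0.    0.85 -2.36]
243 271
-0.045 [array([314., 670.]), array([308., 629.]), array([302., 586.])]
-0.03 [array([331., 607.]), array([326., 565.]), array([321., 521.])]
0 [array([366., 484.]), array([361., 441.]), array([356., 396.])]
0.03 [array([399., 366.]), array([395., 321.]), array([391., 275.])]
```

View pics/c6.png

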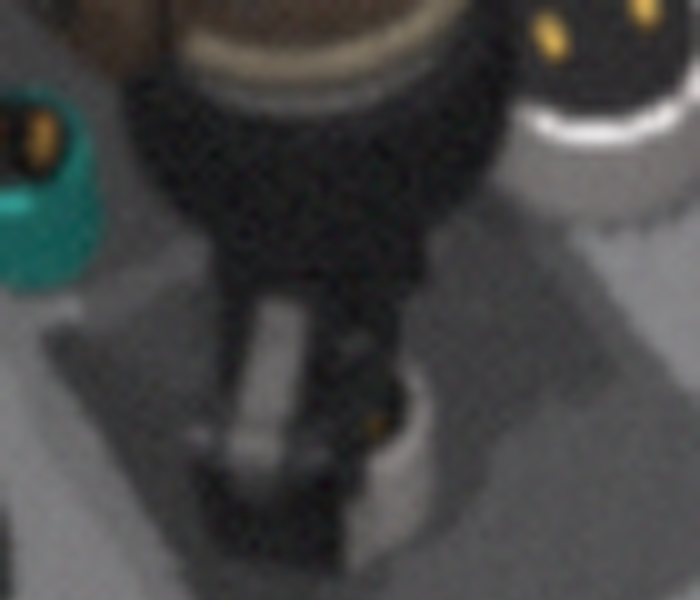

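Run:
```python
from h import *
for f,l,r,v,g,tcp in [('w2.png',198,370,272,.085,(.4402,-.2676,.239)),('w3.png',260.8,306.7,260,.0202,(.4305,-.2638,.0398)),('w4.png',225.9,340.6,264.5,.0603,(.4295,-.2629,.0261))]:
    k,T=cal(f); d=k[0]*g/(r-l); q=np.array([((l+r)/2-k[2])/k[0]*d,(v-k[3])/k[1]*d,d]); p=T[:3,:3].T@(q-T[:3,3]); print(f,d.round(4),(p-np.array(tcp)).round(4))
    o=-T[:3,:3].T@T[:3,3]-np.array(tcp); print('cam',o.round(4))
```

```text
w2.png 0.1455 [-0.0088 -0.0003  0.0251]
cam [-0.0814 -0.0035  0.1542]
w3.png 0.1296 [-0.0218 -0.0009  0.0376]
cam [-0.0816 -0.0032  0.1542]
w4.png 0.1548 [-0.0079 -0.0006  0.0156]
cam [-0.0812 -0.0036  0.1543]
```

Request:
play_rows([
  {"delta_pos": [0, 0, -0.003], "delta_rot": [0, 0, 0], "claw": 60},
  {"delta_pos": [0, 0, -0.006], "delta_rot": [0, 0, 0], "claw": 60},
  {"delta_pos": [0, 0, -0.008], "delta_rot": [0, 0, 0], "claw": 60},
])

```text
time: 5.25
eef_pos: [0.4296, -0.2629, 0.012]
tcp_rot: [-0.015, 0.708, 0.016, 0.706]
contact_force: [0.3, 0.3, -0.6]
opening: 0.702
```

Request:
play_rows([
  {"delta_pos": [0, 0, -0.003], "delta_rot": [0, 0, 0], "claw": 60},
  {"delta_pos": [0, 0, -0.006], "delta_rot": [0, 0, 0], "claw": 60},
  {"delta_pos": [0, 0, -0.008], "delta_rot": [0, 0, 0], "claw": 60},
  {"delta_pos": [0, 0, -0.008], "delta_rot": [0, 0, 0], "claw": 60},
])

```text
time: 5.58
eef_pos: [0.4292, -0.2626, 0.0033]
tcp_rot: [-0.015, 0.708, 0.016, 0.706]
contact_force: [0.4, -1.4, 0.2]
opening: 0.702
```

```bash
python3 -c "
from h import *
st(); im=shot('wrist','w5.png'); cv2.imwrite('pics/c7.png',cv2.resize(im[180:330,180:390],(800,571)))"
```

```text
t 5.58 pos [ 0.4292 -0.2626  0.0033] x [-0.004  0.001 -1.   ] yaw_y 92.51 F [ 0.4 -1.4  0.2] open 60.0 q [-0.75  0.21  2.12 -0.    0.81 -2.36]
```

View pics/c7.png

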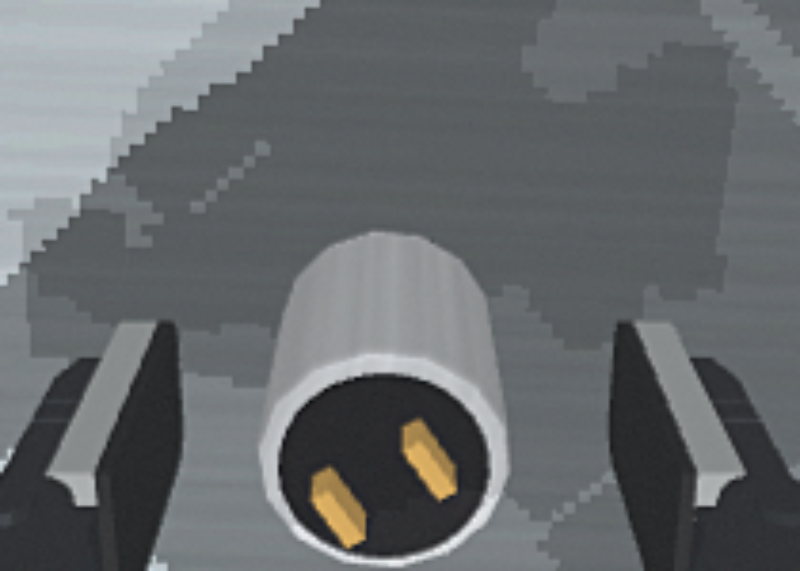

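The tips are now well below the can rim and either side of it, with no contact force. The real tips are about 15 mm behind the reported TCP at this opening. I close and lift.

Request:
play_rows([
  {"delta_pos": [0, 0, 0], "delta_rot": [0, 0, 0], "claw": 20},
  {"delta_pos": [0, 0, 0], "delta_rot": [0, 0, 0], "claw": 20},
  {"delta_pos": [0, 0, 0], "delta_rot": [0, 0, 0], "claw": 20},
  {"delta_pos": [0, 0, 0], "delta_rot": [0, 0, 0], "claw": 20},
  {"delta_pos": [0, 0, 0], "delta_rot": [0, 0, 0], "claw": 20},
  {"delta_pos": [0, 0, 0], "delta_rot": [0, 0, 0], "claw": 20},
], newtons=40)

```text
time: 6.13
eef_pos: [0.4297, -0.263, 0.0039]
tcp_rot: [-0.015, 0.708, 0.016, 0.706]
contact_force: [0.2, -0.3, 2.3]
opening: 0.363
```

Request:
play_rows([
  {"delta_pos": [0, 0, 0.03], "delta_rot": [0, 0, 0], "claw": 20},
  {"delta_pos": [0, 0, 0.07], "delta_rot": [0, 0, 0], "claw": 20},
  {"delta_pos": [0, 0, 0.11], "delta_rot": [0, 0, 0], "claw": 20},
  {"delta_pos": [0.005, 0.035, 0.12], "delta_rot": [0, 0, 0], "claw": 20},
  {"delta_pos": [0.01, 0.07, 0.12], "delta_rot": [0, 0, 0], "claw": 20},
  {"delta_pos": [0.015, 0.11, 0.12], "delta_rot": [0, 0, 0], "claw": 20},
  {"delta_pos": [0.021, 0.15, 0.12], "delta_rot": [0, 0, 0], "claw": 20},
  {"delta_pos": [0.027, 0.19, 0.12], "delta_rot": [0, 0, 0], "claw": 20},
  {"delta_pos": [0.033, 0.23, 0.12], "delta_rot": [0, 0, 0], "claw": 20},
  {"delta_pos": [0.038, 0.27, 0.12], "delta_rot": [0, 0, 0], "claw": 20},
  {"delta_pos": [0.043, 0.31, 0.12], "delta_rot": [0, 0, 0], "claw": 20},
  {"delta_pos": [0.049, 0.35, 0.12], "delta_rot": [0, 0, 0], "claw": 20},
  {"delta_pos": [0.054, 0.39, 0.12], "delta_rot": [0, 0, 0], "claw": 20},
  {"delta_pos": [0.06, 0.43, 0.12], "delta_rot": [0, 0, 0], "claw": 20},
  {"delta_pos": [0.064, 0.46, 0.12], "delta_rot": [0, 0, 0], "claw": 20},
  {"delta_pos": [0.066, 0.471, 0.12], "delta_rot": [0, 0, 0], "claw": 20},
  {"delta_pos": [0.066, 0.471, 0.12], "delta_rot": [0, 0, 0], "claw": 20},
  {"delta_pos": [0.066, 0.471, 0.12], "delta_rot": [0, 0, 0], "claw": 20},
])

```text
time: 7.63
eef_pos: [0.4951, 0.2077, 0.1233]
tcp_rot: [-0.016, 0.709, 0.016, 0.705]
contact_force: [-0.5, -0.0, -0.8]
opening: 0.354
```

Run:
```python
from h import *
st(); im=shot('wrist','w6.png'); f='w6.png'
# overlay expected pocket outlines at z=.020 for comparison
c=np.array([.499,.1215]); a=np.radians(2); X=np.array([np.cos(a),np.sin(a)]); Y=np.array([-np.sin(a),np.cos(a)])
o=im.copy()
def d(P,z): 
    q=np.array([proj(f,(*p,z)) for p in P]).round().astype(np.int32); cv2.polylines(o,[q],True,(0,0,255),1)
t=np.linspace(0,6.28,40)
d([c+.086*Y+.025*(np.cos(s)*X+np.sin(s)*Y) for s in t],.02)
d([c+i*.026*X+j*.026*Y for i,j in((1,1),(1,-1),(-1,-1),(-1,1))],.02)
d([c-.086*Y+i*.04*X+j*.023*Y for i,j in((1,1),(1,-1),(-1,-1),(-1,1))],.02)
d([c+i*.066*X+j*.146*Y for i,j in((1,1),(1,-1),(-1,-1),(-1,1))],.062)
cv2.imwrite('pics/c8.png',cv2.resize(o[120:360,60:400],(794,560)))
```

```text
t 7.63 pos [0.4951 0.2077 0.1233] x [-0.005 -0.001 -1.   ] yaw_y 92.59 F [-0.5 -0.  -0.8] open 30.3 q [ 0.21  0.09  1.99  0.    1.06 -1.41]
```

View pics/c8.png

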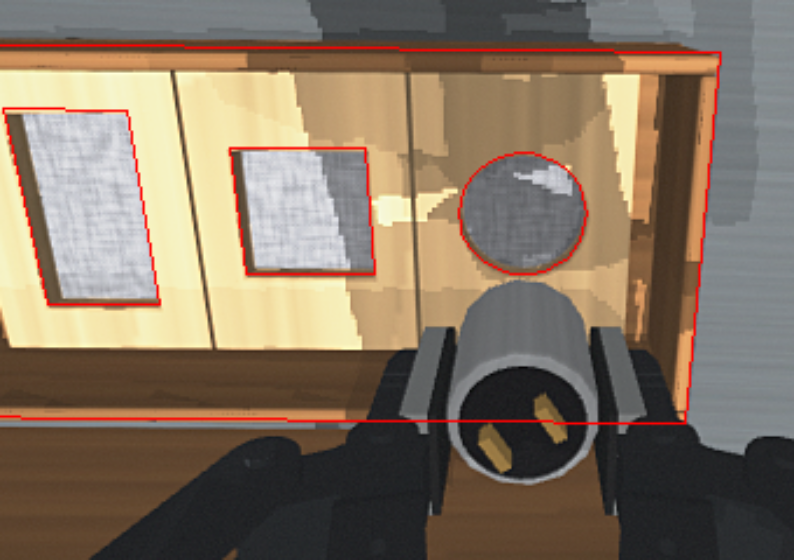

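The overlay of my case estimate fits all three pockets and the rim, and the can hangs upright between the pads. Lowering it now.

Request:
play_rows([
  {"delta_pos": [0.001, 0, -0.035], "delta_rot": [0, 0, 0], "claw": 20},
  {"delta_pos": [0.001, 0, -0.065], "delta_rot": [0, 0, 0], "claw": 20},
  {"delta_pos": [0.001, 0, -0.09], "delta_rot": [0, 0, 0], "claw": 20},
  {"delta_pos": [0.001, 0, -0.1], "delta_rot": [0, 0, 0], "claw": 20},
  {"delta_pos": [0.001, 0, -0.105], "delta_rot": [0, 0, 0], "claw": 20},
  {"delta_pos": [0.001, 0, -0.108], "delta_rot": [0, 0, 0], "claw": 20},
  {"delta_pos": [0.001, 0, -0.109], "delta_rot": [0, 0, 0], "claw": 20},
  {"delta_pos": [0.001, 0, -0.109], "delta_rot": [0, 0, 0], "claw": 20},
])

```text
time: 8.35
eef_pos: [0.4975, 0.207, 0.0158]
tcp_rot: [-0.015, 0.708, 0.015, 0.706]
contact_force: [-0.0, 0.3, -0.2]
opening: 0.359
```

Request:
play_rows([
  {"delta_pos": [-0.001, 0, -0.001], "delta_rot": [0, 0, 0], "claw": 20},
  {"delta_pos": [-0.001, 0, -0.002], "delta_rot": [0, 0, 0], "claw": 20},
  {"delta_pos": [-0.001, 0, -0.002], "delta_rot": [0, 0, 0], "claw": 20},
])

```text
time: 8.6
eef_pos: [0.497, 0.2072, 0.0146]
tcp_rot: [-0.015, 0.707, 0.015, 0.707]
contact_force: [0.4, 0.1, -0.4]
opening: 0.356
```

Less than 1 mm to drop. I release, rise, and fly to the lampholder (0.471, -0.383), turning the jaws by -17°.

Request:
play_rows([
  {"delta_pos": [0, 0, -0.001], "delta_rot": [0, 0, 0], "claw": 48},
  {"delta_pos": [0, 0, -0.001], "delta_rot": [0, 0, 0], "claw": 48},
  {"delta_pos": [0, 0, -0.001], "delta_rot": [0, 0, 0], "claw": 48},
  {"delta_pos": [0, 0, -0.001], "delta_rot": [0, 0, 0], "claw": 48},
  {"delta_pos": [0, 0, 0.03], "delta_rot": [0, 0, 0], "claw": 48},
  {"delta_pos": [0, 0, 0.06], "delta_rot": [0, 0, 0], "claw": 48},
  {"delta_pos": [0, 0, 0.1], "delta_rot": [0, 0, 0], "claw": 48},
  {"delta_pos": [-0.003, -0.035, 0.12], "delta_rot": [0, 0, 0], "claw": 60},
  {"delta_pos": [-0.006, -0.075, 0.12], "delta_rot": [0, 0, 0], "claw": 60},
  {"delta_pos": [-0.008, -0.115, 0.12], "delta_rot": [0, 0, 0], "claw": 60},
  {"delta_pos": [-0.01, -0.155, 0.12], "delta_rot": [0, 0, 0], "claw": 60},
  {"delta_pos": [-0.012, -0.195, 0.12], "delta_rot": [0, 0, 0], "claw": 60},
  {"delta_pos": [-0.014, -0.235, 0.12], "delta_rot": [0, 0, 0], "claw": 60},
  {"delta_pos": [-0.016, -0.275, 0.12], "delta_rot": [0, 0, 0], "claw": 60},
  {"delta_pos": [-0.018, -0.315, 0.12], "delta_rot": [0, 0, -0.02], "claw": 60},
  {"delta_pos": [-0.02, -0.355, 0.12], "delta_rot": [0, 0, -0.04], "claw": 60},
  {"delta_pos": [-0.021, -0.395, 0.12], "delta_rot": [0, 0, -0.06], "claw": 60},
  {"delta_pos": [-0.022, -0.435, 0.12], "delta_rot": [0, 0, -0.08], "claw": 60},
  {"delta_pos": [-0.024, -0.475, 0.12], "delta_rot": [0, 0, -0.095], "claw": 60},
  {"delta_pos": [-0.026, -0.515, 0.12], "delta_rot": [0, 0, -0.095], "claw": 60},
])

```text
time: 10.27
eef_pos: [0.4705, -0.3098, 0.1346]
tcp_rot: [0.091, 0.701, -0.091, 0.701]
contact_force: [1.1, 0.1, -0.4]
opening: 0.704
```

Request:
play_rows([
  {"delta_pos": [0, -0.04, 0], "delta_rot": [0, 0, 0], "claw": 60},
  {"delta_pos": [0, -0.075, 0], "delta_rot": [0, 0, 0], "claw": 60},
  {"delta_pos": [0, -0.075, 0], "delta_rot": [0, 0, 0], "claw": 60},
  {"delta_pos": [0, -0.075, 0], "delta_rot": [0, 0, 0], "claw": 60},
])

```text
time: 10.6
eef_pos: [0.47, -0.3866, 0.1344]
tcp_rot: [0.092, 0.701, -0.092, 0.701]
contact_force: [-0.5, 0.1, -0.3]
opening: 0.705
```

Run:
```python
from h import *
s=st(); shot('wrist','w7.png'); im=shot('top','t7.png')
im=cv2.imread('pics/w7.png'); f='w7.png'
hsv=cv2.cvtColor(im,cv2.COLOR_BGR2HSV)
w=((hsv[...,2]>190)&(hsv[...,1]<40)).astype(np.uint8); u,v=proj(f,(.4707,-.383,.036)); print(u,v)
cs,_=cv2.findContours(w,cv2.RETR_EXTERNAL,cv2.CHAIN_APPROX_NONE)
for k in cs:
    r=cv2.minAreaRect(k)
    if cv2.contourArea(k)>60 and np.hypot(r[0][0]-u,r[0][1]-v)<80:
        P=np.array([ray(f,p,.036)[:2] for p in cv2.boxPoints(r)]); e=P-np.roll(P,1,0)
        print(r,P.mean(0).round(4),np.linalg.norm(e,axis=1).round(4),np.degrees(np.arctan2(e[:,1],e[:,0])).round(1))
t=cv2.imread('pics/t7.png')[150:230,120:260]; q=im[120:400,130:430]
cv2.imwrite('pics/c9.png',np.hstack([cv2.resize(t,(490,280)),q]))
```

```text
t 10.60 pos [ 0.47   -0.3866  0.1344] x [ 0.  0. -1.] yaw_y 75.10 F [-0.5  0.1 -0.3] open 60.2 q [-0.85  0.23  1.82  0.    1.1  -2.17]
287.7326752507433 211.71562368453684
((288.0, 211.0), (34.0, 36.0), 90.0) [ 0.4704 -0.3827] [0.0322 0.0318 0.0322 0.0331] [ 164.2   75.1  -13.5 -104.9]
```

View pics/c9.png

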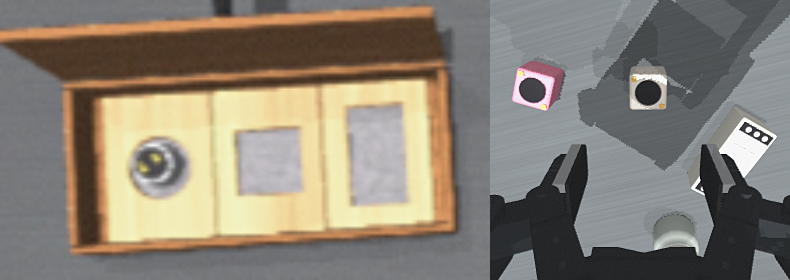

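The can stands in the round pocket. The lampholder measures (0.470,-0.383) with sides at 75°, matching the jaws. Descending and gripping.

Request:
play_rows([
  {"delta_pos": [0, 0.004, -0.035], "delta_rot": [0, 0, 0], "claw": 60},
  {"delta_pos": [0, 0.004, -0.07], "delta_rot": [0, 0, 0], "claw": 60},
  {"delta_pos": [0, 0.004, -0.1], "delta_rot": [0, 0, 0], "claw": 60},
  {"delta_pos": [0, 0.004, -0.12], "delta_rot": [0, 0, 0], "claw": 60},
  {"delta_pos": [0, 0.004, -0.131], "delta_rot": [0, 0, 0], "claw": 60},
  {"delta_pos": [0, 0.004, -0.132], "delta_rot": [0, 0, 0], "claw": 60},
  {"delta_pos": [0, 0.004, -0.132], "delta_rot": [0, 0, 0], "claw": 60},
  {"delta_pos": [0, 0.004, -0.132], "delta_rot": [0, 0, 0], "claw": 20},
  {"delta_pos": [0, 0.004, -0.132], "delta_rot": [0, 0, 0], "claw": 20},
  {"delta_pos": [0, 0.004, -0.132], "delta_rot": [0, 0, 0], "claw": 20},
  {"delta_pos": [0, 0.004, -0.132], "delta_rot": [0, 0, 0], "claw": 20},
  {"delta_pos": [0, 0.004, -0.132], "delta_rot": [0, 0, 0], "claw": 20},
  {"delta_pos": [0, 0.004, -0.132], "delta_rot": [0, 0, 0], "claw": 20},
], newtons=40)

```text
time: 11.78
eef_pos: [0.4717, -0.3814, 0.0046]
tcp_rot: [0.09, 0.7, -0.091, 0.702]
contact_force: [-0.8, 0.8, 6.1]
opening: 0.388
```

Request:
play_rows([
  {"delta_pos": [0, 0, 0.03], "delta_rot": [0, 0, 0], "claw": 20},
  {"delta_pos": [0, 0, 0.07], "delta_rot": [0, 0, 0], "claw": 20},
  {"delta_pos": [0, 0, 0.11], "delta_rot": [0, 0, 0], "claw": 20},
  {"delta_pos": [0, 0.035, 0.12], "delta_rot": [0, 0, 0.02], "claw": 20},
  {"delta_pos": [0, 0.075, 0.12], "delta_rot": [0, 0, 0.04], "claw": 20},
  {"delta_pos": [0, 0.115, 0.12], "delta_rot": [0, 0, 0.06], "claw": 20},
  {"delta_pos": [0, 0.155, 0.12], "delta_rot": [0, 0, 0.08], "claw": 20},
  {"delta_pos": [0.002, 0.195, 0.12], "delta_rot": [0, 0, 0.094], "claw": 20},
  {"delta_pos": [0.006, 0.235, 0.12], "delta_rot": [0, 0, 0.094], "claw": 20},
  {"delta_pos": [0.01, 0.275, 0.12], "delta_rot": [0, 0, 0.094], "claw": 20},
  {"delta_pos": [0.014, 0.315, 0.12], "delta_rot": [0, 0, 0.094], "claw": 20},
  {"delta_pos": [0.018, 0.355, 0.12], "delta_rot": [0, 0, 0.094], "claw": 20},
  {"delta_pos": [0.021, 0.395, 0.12], "delta_rot": [0, 0, 0.094], "claw": 20},
  {"delta_pos": [0.024, 0.435, 0.12], "delta_rot": [0, 0, 0.094], "claw": 20},
  {"delta_pos": [0.026, 0.475, 0.12], "delta_rot": [0, 0, 0.094], "claw": 20},
  {"delta_pos": [0.027, 0.503, 0.12], "delta_rot": [0, 0, 0.094], "claw": 20},
  {"delta_pos": [0.027, 0.503, 0.12], "delta_rot": [0, 0, 0.094], "claw": 20},
  {"delta_pos": [0.027, 0.503, 0.12], "delta_rot": [0, 0, 0.094], "claw": 20},
])

```text
time: 13.28
eef_pos: [0.4981, 0.1229, 0.1245]
tcp_rot: [-0.015, 0.706, 0.014, 0.708]
contact_force: [-0.7, -0.1, -1.0]
opening: 0.388
```

Run:
```python
from h import *
s=st(); im=shot('wrist','w8.png'); f='w8.png'; p=s['eef_pos']
hsv=cv2.cvtColor(im,cv2.COLOR_BGR2HSV)
w=((hsv[...,2]>170)&(hsv[...,1]<40)).astype(np.uint8); z=.036+p[2]-.0046; u,v=proj(f,(p[0],p[1],z)); print(u,v,z)
m=np.zeros_like(w); m[int(v-45):int(v+45),int(u-30):int(u+30)]=1
cs,_=cv2.findContours(w*m,cv2.RETR_EXTERNAL,cv2.CHAIN_APPROX_NONE)
for k in cs:
    r=cv2.minAreaRect(k)
    if cv2.contourArea(k)>100: print(r,ray(f,r[0],z))
```

```text
t 13.28 pos [0.4981 0.1229 0.1245] x [ 0.002 -0.001 -1.   ] yaw_y 92.38 F [-0.7 -0.1 -1. ] open 33.2 q [ 0.04  0.03  2.05 -0.    1.06 -1.57]
283.7493931439227 294.95242929445817 0.15589585345204493
```

Request:
play_rows([
  {"delta_pos": [0.001, -0.001, -0.035], "delta_rot": [0, 0, 0], "claw": 20},
  {"delta_pos": [0.001, -0.001, -0.065], "delta_rot": [0, 0, 0], "claw": 20},
  {"delta_pos": [0.001, -0.001, -0.09], "delta_rot": [0, 0, 0], "claw": 20},
  {"delta_pos": [0.001, -0.001, -0.1], "delta_rot": [0, 0, 0], "claw": 20},
  {"delta_pos": [0.001, -0.001, -0.105], "delta_rot": [0, 0, 0], "claw": 20},
  {"delta_pos": [0.001, -0.001, -0.108], "delta_rot": [0, 0, 0], "claw": 20},
  {"delta_pos": [0.001, -0.001, -0.11], "delta_rot": [0, 0, 0], "claw": 20},
  {"delta_pos": [0.001, -0.001, -0.11], "delta_rot": [0, 0, 0], "claw": 20},
  {"delta_pos": [0.001, -0.001, -0.11], "delta_rot": [0, 0, 0], "claw": 20},
])

```text
time: 14.08
eef_pos: [0.5005, 0.1207, 0.0158]
tcp_rot: [-0.014, 0.705, 0.013, 0.709]
contact_force: [-0.3, 0.2, -0.7]
opening: 0.392
```

Request:
play_rows([
  {"delta_pos": [-0.001, 0.001, -0.001], "delta_rot": [0, 0, 0], "claw": 20},
  {"delta_pos": [-0.001, 0.001, -0.002], "delta_rot": [0, 0, 0], "claw": 20},
  {"delta_pos": [-0.001, 0.001, -0.002], "delta_rot": [0, 0, 0], "claw": 20},
  {"delta_pos": [-0.001, 0.001, -0.002], "delta_rot": [0, 0, 0], "claw": 50},
  {"delta_pos": [-0.001, 0.001, -0.002], "delta_rot": [0, 0, 0], "claw": 50},
  {"delta_pos": [-0.001, 0.001, -0.002], "delta_rot": [0, 0, 0], "claw": 50},
  {"delta_pos": [-0.001, 0.001, -0.002], "delta_rot": [0, 0, 0], "claw": 50},
  {"delta_pos": [0, 0, 0.03], "delta_rot": [0, 0, 0], "claw": 50},
  {"delta_pos": [0, 0, 0.07], "delta_rot": [0, 0, 0], "claw": 50},
  {"delta_pos": [0, 0, 0.11], "delta_rot": [0, 0, 0], "claw": 50},
])

```text
time: 14.92
eef_pos: [0.4991, 0.1206, 0.1258]
tcp_rot: [-0.014, 0.707, 0.013, 0.707]
contact_force: [1.3, -0.6, 0.1]
opening: 0.586
```

Request:
play_rows([
  {"delta_pos": [0, -0.04, 0.005], "delta_rot": [0, 0, 0], "claw": 50},
  {"delta_pos": [0, -0.08, 0.005], "delta_rot": [0, 0, -0.035], "claw": 50},
  {"delta_pos": [0.005, -0.12, 0.005], "delta_rot": [0, 0, -0.07], "claw": 50},
  {"delta_pos": [0.013, -0.16, 0.005], "delta_rot": [0, 0, -0.105], "claw": 50},
  {"delta_pos": [0.022, -0.2, 0.005], "delta_rot": [0, 0, -0.14], "claw": 50},
  {"delta_pos": [0.032, -0.24, 0.005], "delta_rot": [0, 0, -0.175], "claw": 50},
  {"delta_pos": [0.042, -0.275, 0.005], "delta_rot": [0, 0, -0.21], "claw": 50},
  {"delta_pos": [0.048, -0.3, 0.005], "delta_rot": [0, 0, -0.245], "claw": 50},
  {"delta_pos": [0.052, -0.325, 0.005], "delta_rot": [0, 0, -0.274], "claw": 50},
  {"delta_pos": [0.052, -0.325, 0.005], "delta_rot": [0, 0, -0.274], "claw": 50},
  {"delta_pos": [0.052, -0.325, 0.005], "delta_rot": [0, 0, -0.274], "claw": 50},
])

```text
time: 15.83
eef_pos: [0.551, -0.2055, 0.1305]
tcp_rot: [0.282, 0.648, -0.283, 0.648]
contact_force: [0.1, -0.1, 0.0]
opening: 0.587
```

Run:
```python
from h import *
s=st(); im=shot('wrist','w9.png'); f='w9.png'; t=shot('top','t9.png')
hsv=cv2.cvtColor(im,cv2.COLOR_BGR2HSV)
w=((hsv[...,2]>190)&(hsv[...,1]<40)).astype(np.uint8); u,v=proj(f,(.551,-.203,.032)); print(u,v)
cs,_=cv2.findContours(w,cv2.RETR_EXTERNAL,cv2.CHAIN_APPROX_NONE)
for k in cs:
    r=cv2.minAreaRect(k)
    if cv2.contourArea(k)>200 and np.hypot(r[0][0]-u,r[0][1]-v)<80:
        P=np.array([ray(f,p,.032)[:2] for p in cv2.boxPoints(r)]); e=P-np.roll(P,1,0)
        print(r,P.mean(0).round(4),np.linalg.norm(e,axis=1).round(4),np.degrees(np.arctan2(e[:,1],e[:,0])).round(1))
cv2.imwrite('pics/c10.png',np.hstack([cv2.resize(t[150:230,120:260],(490,280)),im[120:400,130:430]]))
```

```text
t 15.83 pos [ 0.551  -0.2055  0.1305] x [-0.001 -0.001 -1.   ] yaw_y 42.86 F [ 0.1 -0.1  0. ] open 50.2 q [-0.53  0.19  1.87 -0.    1.09 -1.28]
285.6641174197965 209.91830963450172
((285.68780517578125, 209.4434356689453), (66.49607849121094, 32.91508483886719), 87.27368927001953) [ 0.5515 -0.2035] [0.0628 0.0285 0.0627 0.0308] [ 134.5   45.6  -43.4 -134.2]
```

View pics/c10.png

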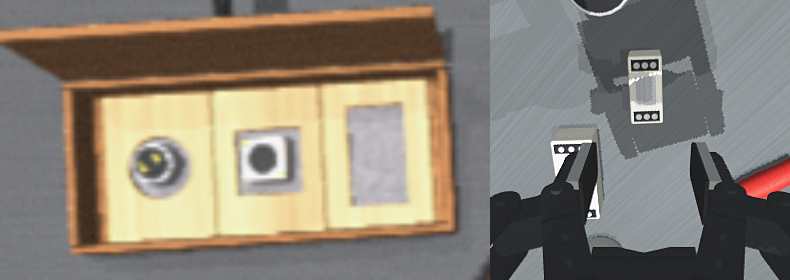

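Both parts stand in their pockets. The short driver measures (0.5515,-0.2035) and the jaws need +2.5°. The long driver is clear of the fingers.

Request:
play_rows([
  {"delta_pos": [0.0005, 0.002, -0.035], "delta_rot": [0, 0, 0.01], "claw": 52},
  {"delta_pos": [0.0005, 0.002, -0.07], "delta_rot": [0, 0, 0.01], "claw": 52},
  {"delta_pos": [0.0005, 0.002, -0.1], "delta_rot": [0, 0, 0.01], "claw": 52},
  {"delta_pos": [0.0005, 0.002, -0.117], "delta_rot": [0, 0, 0.01], "claw": 52},
  {"delta_pos": [0.0005, 0.002, -0.127], "delta_rot": [0, 0, 0.01], "claw": 52},
  {"delta_pos": [0.0005, 0.002, -0.129], "delta_rot": [0, 0, 0.01], "claw": 52},
  {"delta_pos": [0.0005, 0.002, -0.129], "delta_rot": [0, 0, 0.01], "claw": 52},
  {"delta_pos": [0.0005, 0.002, -0.129], "delta_rot": [0, 0, 0.01], "claw": 20},
  {"delta_pos": [0.0005, 0.002, -0.129], "delta_rot": [0, 0, 0.01], "claw": 20},
  {"delta_pos": [0.0005, 0.002, -0.129], "delta_rot": [0, 0, 0.01], "claw": 20},
  {"delta_pos": [0.0005, 0.002, -0.129], "delta_rot": [0, 0, 0.01], "claw": 20},
  {"delta_pos": [0.0005, 0.002, -0.129], "delta_rot": [0, 0, 0.01], "claw": 20},
  {"delta_pos": [0.0005, 0.002, -0.129], "delta_rot": [0, 0, 0.01], "claw": 20},
], newtons=40)

```text
time: 17.02
eef_pos: [0.5528, -0.2024, 0.0035]
tcp_rot: [0.271, 0.652, -0.272, 0.654]
contact_force: [-0.8, 1.0, 6.6]
opening: 0.345
```

Request:
play_rows([
  {"delta_pos": [0, 0, 0.03], "delta_rot": [0, 0, 0], "claw": 20},
  {"delta_pos": [0, 0, 0.07], "delta_rot": [0, 0, 0], "claw": 20},
  {"delta_pos": [0, 0, 0.11], "delta_rot": [0, 0, 0], "claw": 20},
  {"delta_pos": [-0.01, 0.03, 0.12], "delta_rot": [0, 0, 0.035], "claw": 20},
  {"delta_pos": [-0.02, 0.06, 0.12], "delta_rot": [0, 0, 0.07], "claw": 20},
  {"delta_pos": [-0.03, 0.09, 0.12], "delta_rot": [0, 0, 0.105], "claw": 20},
  {"delta_pos": [-0.04, 0.12, 0.12], "delta_rot": [0, 0, 0.14], "claw": 20},
  {"delta_pos": [-0.05, 0.15, 0.12], "delta_rot": [0, 0, 0.175], "claw": 20},
  {"delta_pos": [-0.051, 0.18, 0.12], "delta_rot": [0, 0, 0.21], "claw": 20},
  {"delta_pos": [-0.051, 0.21, 0.12], "delta_rot": [0, 0, 0.245], "claw": 20},
  {"delta_pos": [-0.051, 0.238, 0.12], "delta_rot": [0, 0, 0.262], "claw": 20},
  {"delta_pos": [-0.051, 0.238, 0.12], "delta_rot": [0, 0, 0.262], "claw": 20},
  {"delta_pos": [-0.051, 0.238, 0.12], "delta_rot": [0, 0, 0.262], "claw": 20},
  {"delta_pos": [-0.051, 0.238, 0.12], "delta_rot": [0, 0, 0.262], "claw": 20},
])

```text
time: 18.18
eef_pos: [0.5017, 0.0352, 0.1234]
tcp_rot: [-0.012, 0.706, 0.012, 0.708]
contact_force: [-0.6, -0.4, -0.1]
opening: 0.34
```

Run:
```python
from h import *
s=st(); im=shot('wrist','w10.png'); f='w10.png'; p=s['eef_pos']; z=.032+p[2]-.0035
hsv=cv2.cvtColor(im,cv2.COLOR_BGR2HSV); u,v=proj(f,(*p[:2],z)); print(u,v)
w=((hsv[...,2]>110)&(hsv[...,1]<30)).astype(np.uint8)
print([ (r,np.where(w[r,int(u)-30:int(u)+30])[0].size) for r in range(int(v)-70,int(v)+80,6)])
```

```text
t 18.18 pos [0.5017 0.0352 0.1234] x [ 0.003 -0.001 -1.   ] yaw_y 91.94 F [-0.6 -0.4 -0.1] open 29.0 q [-0.13  0.01  2.08 -0.    1.05 -1.74]
283.73840717935775 291.6039373012676
[(221, 55), (227, 58), (233, 60), (239, 6), (245, 17), (251, 19), (257, 8), (263, 60), (269, 60), (275, 59), (281, 59), (287, 59), (293, 58), (299, 58), (305, 58), (311, 58), (317, 58), (323, 58), (329, 10), (335, 39), (341, 10), (347, 0), (353, 0), (359, 0), (365, 0)]
```

Request:
play_rows([
  {"delta_pos": [0, 0, -0.035], "delta_rot": [0, 0, 0], "claw": 20},
  {"delta_pos": [0, 0, -0.065], "delta_rot": [0, 0, 0], "claw": 20},
  {"delta_pos": [0, 0, -0.09], "delta_rot": [0, 0, 0], "claw": 20},
  {"delta_pos": [0, 0, -0.1], "delta_rot": [0, 0, 0], "claw": 20},
  {"delta_pos": [0, 0, -0.105], "delta_rot": [0, 0, 0], "claw": 20},
  {"delta_pos": [0, 0, -0.108], "delta_rot": [0, 0, 0], "claw": 20},
  {"delta_pos": [0, 0, -0.11], "delta_rot": [0, 0, 0], "claw": 20},
  {"delta_pos": [0, 0, -0.11], "delta_rot": [0, 0, 0], "claw": 20},
  {"delta_pos": [0, 0, -0.11], "delta_rot": [0, 0, 0], "claw": 20},
])

```text
time: 18.98
eef_pos: [0.503, 0.0346, 0.0148]
tcp_rot: [-0.012, 0.705, 0.011, 0.709]
contact_force: [-0.1, 0.2, -1.2]
opening: 0.339
```

Request:
play_rows([
  {"delta_pos": [-0.001, 0.001, -0.001], "delta_rot": [0, 0, 0], "claw": 20},
  {"delta_pos": [-0.001, 0.001, -0.0015], "delta_rot": [0, 0, 0], "claw": 20},
  {"delta_pos": [-0.001, 0.001, -0.0015], "delta_rot": [0, 0, 0], "claw": 46},
  {"delta_pos": [-0.001, 0.001, -0.0015], "delta_rot": [0, 0, 0], "claw": 46},
  {"delta_pos": [-0.001, 0.001, -0.0015], "delta_rot": [0, 0, 0], "claw": 46},
  {"delta_pos": [-0.001, 0.001, -0.0015], "delta_rot": [0, 0, 0], "claw": 46},
  {"delta_pos": [0, 0, 0.03], "delta_rot": [0, 0, 0], "claw": 46},
  {"delta_pos": [0, 0, 0.07], "delta_rot": [0, 0, 0], "claw": 46},
  {"delta_pos": [0, 0, 0.11], "delta_rot": [0, 0, 0], "claw": 46},
  {"delta_pos": [-0.04, 0.02, 0.15], "delta_rot": [0, 0, 0], "claw": 20},
  {"delta_pos": [-0.05, 0.025, 0.19], "delta_rot": [0, 0, 0], "claw": 0},
  {"delta_pos": [-0.05, 0.025, 0.23], "delta_rot": [0, 0, 0], "claw": 0},
  {"delta_pos": [-0.05, 0.025, 0.26], "delta_rot": [0, 0, 0], "claw": 0},
  {"delta_pos": [-0.05, 0.025, 0.26], "delta_rot": [0, 0, 0], "claw": 0},
])

```text
time: 20.15
eef_pos: [0.4565, 0.0597, 0.285]
tcp_rot: [-0.013, 0.699, 0.011, 0.715]
contact_force: [0.4, -0.2, 0.9]
opening: -0.003
```

Run:
```python
from h import *
s=st(); im=shot('wrist','w11.png'); f='w11.png'
c=np.array([.499,.1215]); a=np.radians(2); X=np.array([np.cos(a),np.sin(a)]); Y=np.array([-np.sin(a),np.cos(a)])
def L(th,r,y,n): q=c+X*(.066-r*np.cos(th)+n*np.sin(th))+Y*y; return (*q,.062+r*np.sin(th)+n*np.cos(th))
for th in (1.6,1.7,1.8,1.85):
    print(th,[np.round(proj('w1.png',L(th,.132,0,n)),1) for n in(0,.008)],'left end w1',np.round(proj('w1.png',L(th,.132,-.146,0)),1),'t0',np.round(proj('t0.png',L(th,.132,-.146,0)),1),np.round(proj('t0.png',L(th,.102,0,.043)),1))
g=cv2.imread('pics/w1.png')
print(g[320:345,240].tolist())
o=im.copy()
cv2.imwrite('pics/c11.png',im[100:400])
```

```text
t 20.15 pos [0.4565 0.0597 0.285 ] x [ 0.023 -0.003 -1.   ] yaw_y 91.93 F [ 0.4 -0.2  0.9] open -0.2 q [-0.09 -0.27  2.02 -0.    1.37 -1.7 ]
1.6 [array([282.5, 325.7]), array([282.5, 331.7])] left end w1 [145.3 324.9] t0 [243.3 156. ] [182.9 144.3]
1.7 [array([282.5, 335.1]), array([282.5, 340.4])] left end w1 [147.5 334.4] t0 [243.1 150.5] [183.2 140.7]
1.8 [array([282.5, 343.3]), array([282.5, 347.8])] left end w1 [150.1 342.5] t0 [242.9 145.2] [183.6 137.5]
1.85 [array([282.5, 346.9]), array([282.4, 350.9])] left end w1 [151.5 346.1] t0 [242.8 142.7] [183.8 136.1]
[[46, 69, 94], [48, 70, 98], [50, 73, 99], [51, 75, 102], [50, 76, 102], [48, 74, 100], [50, 73, 101], [51, 75, 102], [48, 74, 103], [44, 61, 82], [47, 71, 99], [83, 133, 188], [99, 156, 221], [106, 167, 230], [105, 169, 232], [104, 166, 232], [110, 144, 189], [149, 138, 124], [142, 138, 129], [142, 137, 131], [141, 137, 131], [139, 136, 130], [143, 139, 132], [143, 138, 132], [143, 140, 134]]
```

Pixel rows of the lid's free edge in w1 give a lid angle of about 1.655 rad, so its top outer edge is near x = 0.586, z = 0.194. I bring the closed fingers over the lid and down behind it at y = 0.06, clear of the knob.

Request:
play_rows([
  {"delta_pos": [0.04, 0, 0], "delta_rot": [0, 0, 0], "claw": 0},
  {"delta_pos": [0.08, 0, 0], "delta_rot": [0, 0, 0], "claw": 0},
  {"delta_pos": [0.12, 0, 0], "delta_rot": [0, 0, 0], "claw": 0},
  {"delta_pos": [0.16, 0, 0], "delta_rot": [0, 0, 0], "claw": 0},
  {"delta_pos": [0.18, 0, 0], "delta_rot": [0, 0, 0], "claw": 0},
  {"delta_pos": [0.18, 0, 0], "delta_rot": [0, 0, 0], "claw": 0},
  {"delta_pos": [0.18, 0, -0.035], "delta_rot": [0, 0, 0], "claw": 0},
  {"delta_pos": [0.18, 0, -0.07], "delta_rot": [0, 0, 0], "claw": 0},
  {"delta_pos": [0.18, 0, -0.1], "delta_rot": [0, 0, 0], "claw": 0},
  {"delta_pos": [0.18, 0, -0.125], "delta_rot": [0, 0, 0], "claw": 0},
  {"delta_pos": [0.18, 0, -0.14], "delta_rot": [0, 0, 0], "claw": 0},
  {"delta_pos": [0.18, 0, -0.14], "delta_rot": [0, 0, 0], "claw": 0},
])

```text
time: 21.2
eef_pos: [0.631, 0.0598, 0.1348]
tcp_rot: [-0.012, 0.705, 0.011, 0.709]
contact_force: [-0.7, 0.4, -0.7]
opening: 0.004
```

Run:
```python
from h import *
s=st()
c=np.array([.499,.1215])
hx=.567
for th in (1.5,1.3,1.1,.9,.7,.5,.3,.15,0):
    r=.118; P=(hx-r*np.cos(th)+.008*np.sin(th),.062+r*np.sin(th)+.008*np.cos(th))
    print(th,'TCP x %.3f z %.3f  delta %.3f %.3f'%(P[0]+.011,P[1]-.012,P[0]+.011-s['eef_pos'][0],P[1]-.012-s['eef_pos'][2]))
```

```text
t 21.20 pos [0.631  0.0598 0.1348] x [ 0.007 -0.001 -1.   ] yaw_y 91.91 F [-0.7  0.4 -0.7] open 0.3 q [-0.07  0.27  1.76 -0.    1.1  -1.67]
1.5 TCP x 0.578 z 0.168  delta -0.053 0.034
1.3 TCP x 0.554 z 0.166  delta -0.077 0.031
1.1 TCP x 0.532 z 0.159  delta -0.099 0.024
0.9 TCP x 0.511 z 0.147  delta -0.120 0.013
0.7 TCP x 0.493 z 0.132  delta -0.138 -0.003
0.5 TCP x 0.478 z 0.114  delta -0.153 -0.021
0.3 TCP x 0.468 z 0.093  delta -0.163 -0.042
0.15 TCP x 0.463 z 0.076  delta -0.168 -0.059
0 TCP x 0.460 z 0.058  delta -0.171 -0.077
```

Request:
play_rows([
  {"delta_pos": [-0.02, 0, 0.015], "delta_rot": [0, 0, 0], "claw": 0},
  {"delta_pos": [-0.035, 0, 0.02], "delta_rot": [0, 0, 0], "claw": 0},
  {"delta_pos": [-0.045, 0, 0.02], "delta_rot": [0, 0, 0], "claw": 0},
  {"delta_pos": [-0.053, 0, 0.02], "delta_rot": [0, 0, 0], "claw": 0},
  {"delta_pos": [-0.063, 0, 0.019], "delta_rot": [0, 0, 0], "claw": 0},
  {"delta_pos": [-0.073, 0, 0.018], "delta_rot": [0, 0, 0], "claw": 0},
  {"delta_pos": [-0.083, 0, 0.015], "delta_rot": [0, 0, 0], "claw": 0},
  {"delta_pos": [-0.094, 0, 0.012], "delta_rot": [0, 0, 0], "claw": 0},
])

```text
time: 21.87
eef_pos: [0.5365, 0.0596, 0.1469]
tcp_rot: [-0.012, 0.704, 0.011, 0.71]
contact_force: [1.7, -0.5, -0.4]
opening: -0.0
```

Run:
```python
from h import *
st(); im=shot('scene','s11.png')
c=np.array([.499,.1215]); a=np.radians(2); X=np.array([np.cos(a),np.sin(a)]); Y=np.array([-np.sin(a),np.cos(a)])
def L(th,r,y,n): q=c+X*(.066-r*np.cos(th)+n*np.sin(th))+Y*y; return (*q,.062+r*np.sin(th)+n*np.cos(th))
for th in (1.655,1.3,1.1,.9): print(th,[np.round(proj('s11.png',L(th,.132,y,0))) for y in(-.146,.146)])
hsv=cv2.cvtColor(im,cv2.COLOR_BGR2HSV)
m=((hsv[...,0]<18)&(hsv[...,1]>110)).astype(np.uint8); m[:60]=0;m[210:]=0;m[:,:260]=0;m[:,400:]=0
print('brown bbox',cv2.boundingRect(m)); r=np.where(m)
i=r[0].argmin(); print(r[1][i],r[0][i]); i=r[1].argmax(); print(r[1][i],r[0][i])
```

```text
t 21.87 pos [0.5365 0.0596 0.1469] x [ 0.008 -0.002 -1.   ] yaw_y 91.90 F [ 1.7 -0.5 -0.4] open -0.0 q [-0.08  0.06  1.98 -0.    1.1  -1.68]
1.655 [array([337., 150.]), array([348.,  66.])]
1.3 [array([315., 149.]), array([329.,  65.])]
1.1 [array([304., 150.]), array([319.,  68.])]
0.9 [array([293., 154.]), array([310.,  71.])]
brown bbox (272, 96, 67, 107)
315 96
338 103
```

The lid pushes back with a light 1.7 N and is following the fingers. Continuing along the arc.

Request:
play_rows([
  {"delta_pos": [-0.009, 0, -0.005], "delta_rot": [0, 0, 0], "claw": 0},
  {"delta_pos": [-0.018, 0, -0.01], "delta_rot": [0, 0, 0], "claw": 0},
  {"delta_pos": [-0.026, 0, -0.016], "delta_rot": [0, 0, 0], "claw": 0},
  {"delta_pos": [-0.034, 0, -0.023], "delta_rot": [0, 0, 0], "claw": 0},
  {"delta_pos": [-0.041, 0, -0.031], "delta_rot": [0, 0, 0], "claw": 0},
  {"delta_pos": [-0.047, 0, -0.039], "delta_rot": [0, 0, 0], "claw": 0},
  {"delta_pos": [-0.052, 0, -0.048], "delta_rot": [0, 0, 0], "claw": 0},
  {"delta_pos": [-0.057, 0, -0.058], "delta_rot": [0, 0, 0], "claw": 0},
  {"delta_pos": [-0.057, 0, -0.058], "delta_rot": [0, 0, 0], "claw": 0},
])

```text
time: 22.67
eef_pos: [0.4737, 0.0603, 0.0843]
tcp_rot: [-0.012, 0.708, 0.012, 0.706]
contact_force: [-0.9, 0.1, -0.1]
opening: 0.003
```

Run:
```python
from h import *
st(); im=shot('scene','s12.png')
c=np.array([.499,.1215]); a=np.radians(2); X=np.array([np.cos(a),np.sin(a)]); Y=np.array([-np.sin(a),np.cos(a)])
def L(th,r,y,n): q=c+X*(.066-r*np.cos(th)+n*np.sin(th))+Y*y; return (*q,.062+r*np.sin(th)+n*np.cos(th))
for th in (1.1,.5,.3,.15,0): print(th,np.round(proj('s12.png',L(th,.132,-.146,0)),1),np.round(proj('s12.png',L(th,.132,-.146,.008)),1))
hsv=cv2.cvtColor(im,cv2.COLOR_BGR2HSV)
cv2.imwrite('pics/s12c.png',im[60:220,230:410])
m=((hsv[...,0]<18)&(hsv[...,1]>110)).astype(np.uint8); m[:60]=0;m[210:]=0;m[:,:260]=0;m[:,400:]=0
for v in range(130,205,6):
    q=np.where(m[v])[0]; print(v,(q.min(),q.max()) if q.size else None,end=' ')
```

```text
t 22.67 pos [0.4737 0.0603 0.0843] x [-0.004 -0.    -1.   ] yaw_y 91.91 F [-0.9  0.1 -0.1] open 0.2 q [-0.09  0.01  2.16 -0.    0.98 -1.69]
1.1 [303.6 150.4] [307.  149.6]
0.5 [277.9 163.7] [279.6 161.9]
0.3 [273.5 170.2] [274.5 168.1]
0.15 [271.6 175.3] [272.1 173.2]
0 [271.  180.6] [271.  178.4]
130 (np.int64(283), np.int64(334)) 136 (np.int64(282), np.int64(333)) 142 (np.int64(281), np.int64(333)) 148 (np.int64(279), np.int64(332)) 154 (np.int64(278), np.int64(331)) 160 (np.int64(276), np.int64(330)) 166 (np.int64(274), np.int64(329)) 172 (np.int64(273), np.int64(329)) 178 (np.int64(272), np.int64(328)) 184 (np.int64(272), np.int64(327)) 190 (np.int64(273), np.int64(325)) 196 (np.int64(276), np.int64(324)) 202 (np.int64(319), np.int64(323))
```

Request:
play_rows([
  {"delta_pos": [0, 0, -0.006], "delta_rot": [0, 0, 0], "claw": 0},
  {"delta_pos": [0, 0, -0.012], "delta_rot": [0, 0, 0], "claw": 0},
  {"delta_pos": [0, 0, -0.017], "delta_rot": [0, 0, 0], "claw": 0},
  {"delta_pos": [0, 0, -0.021], "delta_rot": [0, 0, 0], "claw": 0},
  {"delta_pos": [0, 0, -0.024], "delta_rot": [0, 0, 0], "claw": 0},
])

```text
time: 23.13
eef_pos: [0.4744, 0.0603, 0.0607]
tcp_rot: [-0.012, 0.708, 0.012, 0.706]
contact_force: [-0.1, 0.2, 0.7]
opening: 0.0
```

Request:
play_rows([
  {"delta_pos": [0, 0, -0.002], "delta_rot": [0, 0, 0], "claw": 0},
  {"delta_pos": [0, 0, -0.004], "delta_rot": [0, 0, 0], "claw": 0},
  {"delta_pos": [0, 0, -0.004], "delta_rot": [0, 0, 0], "claw": 0},
])

```text
time: 23.38
eef_pos: [0.4745, 0.0603, 0.0601]
tcp_rot: [-0.012, 0.709, 0.012, 0.705]
contact_force: [-11.4, -0.9, 23.7]
opening: -0.004
```

Run:
```python
from h import *
st(); im=shot('scene','s13.png')
c=np.array([.499,.1215]); a=np.radians(2); X=np.array([np.cos(a),np.sin(a)]); Y=np.array([-np.sin(a),np.cos(a)])
def L(th,r,y,n): q=c+X*(.066-r*np.cos(th)+n*np.sin(th))+Y*y; return (*q,.062+r*np.sin(th)+n*np.cos(th))
o=cv2.resize(im[80:220,240:400],(800,700),interpolation=cv2.INTER_CUBIC)
q=np.array([((np.array(proj('s13.png',L(0,r,y,.008)))-[240,80]+.5)*5) for r,y in((0,-.146),(.132,-.146),(.132,.146),(0,.146))]).round().astype(np.int32)
cv2.polylines(o,[q],True,(0,255,0),1)
w=ctrl.read_camera('wrist'); cv2.imwrite('pics/w13.png',w)
cv2.imwrite('pics/c13.png',o[100:])
```

```text
t 23.38 pos [0.4745 0.0603 0.0601] x [-0.007 -0.001 -1.   ] yaw_y 91.96 F [-11.4  -0.9  23.7] open -0.3 q [-0.09  0.06  2.16 -0.    0.93 -1.69]
```

At z 0.060 there was a firm stop at 24 N, which matches tips on a shut lid. I back off for the final check.

Request:
play_rows([
  {"delta_pos": [0, 0, 0.04], "delta_rot": [0, 0, 0], "claw": 0},
  {"delta_pos": [0, 0, 0.08], "delta_rot": [0, 0, 0], "claw": 0},
  {"delta_pos": [0, 0, 0.12], "delta_rot": [0, 0, 0], "claw": 0},
  {"delta_pos": [0, 0, 0.16], "delta_rot": [0, 0, 0], "claw": 0},
  {"delta_pos": [0, -0.04, 0.17], "delta_rot": [0, 0, 0], "claw": 0},
  {"delta_pos": [0, -0.08, 0.18], "delta_rot": [0, 0, 0], "claw": 0},
  {"delta_pos": [0, -0.12, 0.18], "delta_rot": [0, 0, 0], "claw": 0},
  {"delta_pos": [0, -0.16, 0.18], "delta_rot": [0, 0, 0], "claw": 0},
  {"delta_pos": [0, -0.2, 0.18], "delta_rot": [0, 0, 0], "claw": 0},
  {"delta_pos": [0, -0.24, 0.18], "delta_rot": [0, 0, 0], "claw": 0},
  {"delta_pos": [0, -0.28, 0.18], "delta_rot": [0, 0, 0], "claw": 0},
  {"delta_pos": [0, -0.32, 0.18], "delta_rot": [0, 0, 0], "claw": 0},
  {"delta_pos": [0, -0.32, 0.18], "delta_rot": [0, 0, 0], "claw": 0},
])

```text
time: 24.57
eef_pos: [0.4741, -0.2661, 0.24]
tcp_rot: [-0.011, 0.709, 0.009, 0.705]
contact_force: [-1.1, 0.6, -0.1]
opening: 0.001
```

Run:
```python
from h import *
st(); im=shot('scene','s14.png'); t=shot('top','t14.png')
c=np.array([.499,.1215]); a=np.radians(2); X=np.array([np.cos(a),np.sin(a)]); Y=np.array([-np.sin(a),np.cos(a)])
def L(th,r,y,n): q=c+X*(.066-r*np.cos(th)+n*np.sin(th))+Y*y; return (*q,.062+r*np.sin(th)+n*np.cos(th))
def ov(im,f,x0,y0,w,h,k):
    o=cv2.resize(im[y0:y0+h,x0:x0+w],(w*k,h*k),interpolation=cv2.INTER_CUBIC)
    q=np.array([((np.array(proj(f,L(0,r,y,.008)))-[x0,y0]+.5)*k) for r,y in((0,-.146),(.132,-.146),(.132,.146),(0,.146))]).round().astype(np.int32)
    cv2.polylines(o,[q],True,(0,255,0),1); return o
A=ov(im,'s14.png',255,85,110,130,4); B=ov(t,'t14.png',125,140,340//4*1+45,130,3)
B=cv2.copyMakeBorder(B,0,A.shape[0]-B.shape[0],0,0,cv2.BORDER_CONSTANT)
o=np.hstack([A,B])[:, :800]; print(o.shape); cv2.imwrite('pics/c14.png',o)
```

```text
t 24.57 pos [ 0.4741 -0.2661  0.24  ] x [-0.006 -0.004 -1.   ] yaw_y 91.62 F [-1.1  0.6 -0.1] open 0.1 q [-0.69 -0.02  1.88 -0.01  1.28 -2.29]
(520, 800, 3)
```

View pics/c14.png

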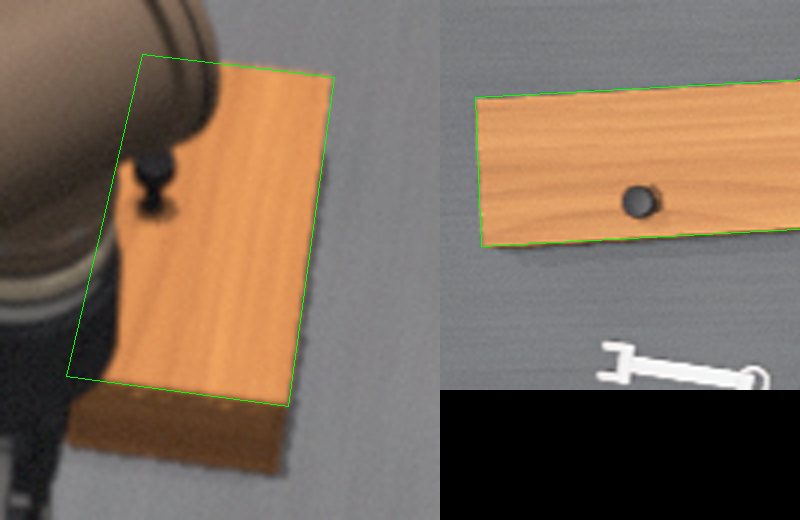

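```bash
python3 -c "
from h import *
st(); print(ctrl.sign_off())"
```

```text
t 24.67 pos [ 0.4743 -0.2612  0.2396] x [-0.007  0.    -1.   ] yaw_y 91.79 F [-0.1 -0.3  0.7] open -0.1 q [-0.69 -0.02  1.88 -0.    1.28 -2.29]
the job is handed in; nothing more can be done
None
```

The case is packed as asked and the lid is shut: small capacitor in the round pocket, lampholder in the square one, short driver in the long one, in that order. I handed in at 24.7 s, with the arm clear and touching nothing. The big capacitor, the long driver, and the turquoise and pink look-alikes were not gripped or moved on purpose.

**Checks that passed**
- Pictures showed the capacitor and the lampholder standing in their pockets.
- The lid met a firm stop at about 24 N at the height expected for shut. The final scene and top pictures match the shut outline to about a pixel, though the arm hid part of the lid in the scene picture.

**Limits and disagreements**
- **Driver:** I did not look at it in its pocket after letting go. That placing rests on the positions, the lowering height and the lid closing fully over it.
- **Lid force:** the force while closing was lower than the 2 to 4 N stated (0 to 1.7 N).
- **Fingertips:** the pictures put them about 12 to 25 mm behind the reported TCP, depending on opening, not the stated 25 mm ahead. My first grasp therefore closed above the capacitor and touched nothing. I corrected the height, and the later grasps held.
- **Part height:** I lowered each part to within about 1 mm of its pocket floor and let it go.

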